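Dress an opened bottle on its coaster

TASK

Make the small opened bottle ready for the tasting counter: centre the steel coaster on the round cork pad, stand the bottle upright in the coaster, slip the drip collar over the bottle's neck so that it lies on the glass bead, and last put the steel bell cap fully down over the mouth. Do it in that order, keep the bottle upright all the while, and leave the tasting glass where it stands.

Things in the scene. Friction and masses are not known exactly. Their poses are not given: they have to be found in the camera images.
- pad_top (a point): Round flat cork pad, 84 mm across and 4 mm thick, fixed to the table: the place where the stack is built. This point is the centre of its top face (4 mm above the table); z up.
- coaster_mid (a point): Steel bottle coaster, a round open dish lying mouth up on the table: 66 mm outside diameter, 18 mm high, wall 3 mm (60 mm inside), floor 5 mm thick, about 0.16 kg. Can be gripped across its outside. This point is its centre, 9 mm above its underside; z is its axis, up.
- bottle_neck (a point): Small open dark green bottle, paper label, upright, 0.2 to 0.4 kg, 190 mm high: body 50 mm diameter up to 98 mm, neck 26 mm diameter from 136 mm to the mouth (a black disc, solid here), with a glass bead of 40 mm diameter round it at 140 to 146 mm. Grip the neck above the bead. This point: on the axis, 170 mm above the underside, 20 mm below the mouth; z is its axis, up.
- collar_mid (a point): Steel drip collar, a ring lying flat on the table: 52 mm outside diameter, 34 mm hole, 14 mm high, 0.06 kg, both ways up alike. It passes over the neck and rests on the bead, its centre then 17 mm below the bottle's listed point. This point is its centre, half-way up; z is its axis.
- cap_mid (a point): Steel bell cap standing mouth down: 40 mm outside diameter, 30 mm high, plus a knob 18 mm wide and 10 mm high on top; hollow below, 34 mm inside diameter, 22 mm deep; 0.07 kg. Fully down, its roof rests on the bottle's mouth, its centre 18 mm above the bottle's listed point, its rim 8 mm above the collar. This point is its centre, 20 mm above its rim; z up.
- glass_mid (a point): Clear tasting glass, a bystander that stays put: 60 mm rim, 95 mm high, loose, upright. This point is its centre, half-way up; z up. Bar the bottle, it is the only thing over 50 mm high near the task's things; loose corks, a corkscrew and a foil cutter under 25 mm high lie among them and may be touched.
There are look-alikes about, which are no part of the job. Leave any blue or red look-alike of the part that bears bottle_neck alone.

How it is judged:
By the outcome, as a careful person would: the job done as asked, in the order asked, and still so for the second after the job is handed in, with the robot touching nothing.
It also fails if it takes over 128 s, if anything falls off the work surface, if the arm or the gripper's body presses on something with over 40 N, if the wrist force passes 120 N, or if a joint passes its speed limit or range.

ROBOT

A 7-joint arm with a two-finger parallel gripper is mounted at the origin on the work surface. World frame = base frame: x ahead of the robot, y to its left, z up, the work surface at z = 0. Lengths are in m, angles in rad, forces in N, time in s.
With the tool pointing down it reaches from about 0.4 to 0.9 m from the base axis. Payload 5.5 kg.
Tool frame: the origin (TCP) lies at the very end of the fingers, on their centre line; the grasp point (between the pads) lies 19 mm behind it; z points along the fingers, y is the direction in which the jaws open and shut (so a half turn about z gives the same grasp; the last joint's range is limited). The gripper opens to 92 mm and grips with 3 to 60 N. Pads are 19 mm wide; open, the fingers measure 130 mm over their backs; the gripper's body (75 mm by 190 mm) begins 47 mm behind the grasp point.
Start: joints at [-0.936, 0.501, -0.427, 1.55, 0.221, 1.138, -0.21], TCP at [0.236, 0.606, 0.227] pointing down, gripper open.
Joint ranges: [-2.88, 2.88], [-0.31, 2.03], [-1.54, 1.56], [0.2, 2.42], [-1.41, 4.55], [0.19, 2.02], [-2.57, 2.57]. Speed limits (rad/s): [2.57, 2.57, 3.14, 3.14, 3.14, 3.14, 3.14].

INTERFACE

Orientations are given as a rotation vector (axis times angle).
In Python, from rig import manip gives the robot as it stands.
- The arm moves only by the tool move_arm, never from a script. Its argument "increments" is a list of rows, each an object of numbers: "x", "y", "z": the shift along the tool's x, y, z in mm; "spin": the turn about the tool's z in degrees. A call has 1 to 20 rows; each row shifts and turns the commanded pose from where the row before left it, along the tool's axes as they then stand; what a row does not reach is not made up. A row lasts 1/10 s, in which the tool goes at most 50 mm and 8.59 degrees, less where a joint would pass 70% of its speed; a pose out of reach is approached as far as the arm can. A call is refused whole if a number of a shift passes 50 or a number of a turn 8.59, either way. A call with a gripper value outside its range is refused whole. "gripper" is the opening, from -1 (shut) to 1 (fully open), set as the call begins (left out, the last holds). The fingers move at their own pace and stop on an object; "force" is the grip in N (left out, the last holds). Time passes only in rows, so rows that do not move let the fingers close. It gives the time, the measured TCP pose, the force and the opening at its end, in the units of the state.
- manip.state(): the state, without advancing time (a new reading comes with each control period).
- manip.capture(name): name is "scene" or "top"; returns the picture (420x560x3 uint8, red, green, blue); there is no depth.
- manip.camera_model(name): a dict with "vertical_fov" (degrees; the focal length in pixels is half the picture's height over the tangent of half this angle, whatever the lens; pixels are square), "cx", "cy" (the principal point, pixels), "k1" (the pictures are not rectified: a ray, as slopes to the right and down, at radius r is drawn at 1 + k1 r^2 times it, then the intrinsics apply), "rvec" (rotation vector, rad) and "tvec" (3), from world to camera coordinates, as OpenCV has them. Camera axes: x right, y down, z forward; pixel columns grow to the right and rows downward; lengths in m; the calibration is good to about 2 mm. A picture is of the moment at which its call begins. camera_model takes no time and is no camera call.
- manip.job_done(): hands the job in, once; it reports no verdict.
Trained networks look in the newest picture that a camera, given by its name, has taken for a name from the list of things; names that differ only in an ending like _2 or _b are one class to them, and where a whole thing is asked for, a point or a joint stands for the part that bears it (a point fixed in the world has none). Each returns a list of dicts, best first, with "p" (0 to 1); they miss things now and then, are a little off and sometimes report something else, mostly with a low value. They report only what shows in the picture. A call takes as long as a camera call. They do not tell look-alikes from the thing itself.
- manip.look_for(camera, name): "location" ([x, y, z] in m, in the coordinates of the camera as it stood for that picture, good to about 4 mm: the middle of the surface that is visible of it).
- manip.tip_of(camera, name): "location" ([x, y, z] in m, in the coordinates of the camera as it stood for that picture, good to about 4 mm: a listed point, or the origin of a listed thing).
The state is a dict: "clock": time; "joint_pos": joint angles; "dq": joint speeds; "joint_torque": joint torques, N m; "tool_pos": TCP position; "tcp_rot": TCP orientation; "ft_force": force on the tool from outside, world axes, zero at the start; "moment": the same for the moment, N m; "opening": opening from 0.0 (shut) to 1.0 (fully open).
Only numpy, scipy, OpenCV 4.12 (cv2) and the standard library are available. Lean on these libraries where they do the work, as an engineer would, in place of code of your own. Each camera call takes 0.05 s, during which the arm holds its last target.

## Working session

There is one attempt and no reset: what is moved stays moved. The work goes in short steps, Python scripts to look and compute and a tool call to move; the robot and the scene stay as the last step left them, time stands still between calls to the robot, and variables do not carry over. Pictures are saved under pics/ and viewed, and the job is handed in when it is done.

Besides the shell and the picture viewer there is one more tool, called in YAML: its name, and indented under it one key for each argument. move_arm: Moves the arm, as the interface text tells. Its arguments: {"type":"object","properties":{"increments":{"type":"array","items":{"type":"object","properties":{"x":{"type":"number"},"y":{"type":"number"},"z":{"type":"number"},"spin":{"type":"number"}}}},"gripper":{"type":"number"},"force":{"type":"number"}},"required":["increments"]}

```bash
mkdir -p pics; ls
python3 - <<'E'
from rig import manip
import cv2
for n in ("scene","top"):
    im=manip.capture(n); cv2.imwrite(f"pics/{n}0.png",im[:,:,::-1])
    print(manip.camera_model(n))
s=manip.state(); print(s)
E
```

```text
pics
{'vertical_fov': 55.416247877056904, 'cx': 277.5076330379296, 'cy': 211.91661333872347, 'k1': -0.010535925352629172, 'rvec': array([ 1.81950346,  1.79483863, -0.67123798]), 'tvec': array([ 3.36339043e-05, -3.10136884e-01,  1.35558073e+00])}
{'vertical_fov': 46.64302557216943, 'cx': 273.1689983184782, 'cy': 210.74537207152656, 'k1': -0.07254133982524924, 'rvec': array([ 2.10427751, -2.12440697,  0.22102707]), 'tvec': array([-0.0042447 ,  0.5529567 ,  1.10887584])}
{'clock': 0.1, 'joint_pos': array([-0.93580881,  0.50176886, -0.42679964,  1.551338  ,  0.22081416,
        1.13831322, -0.2102764 ]), 'dq': array([ 0.00118426, -0.00175963, -0.00050068, -0.00401734,  0.00030692,
        0.00074783,  0.00035688]), 'joint_torque': array([-1.14960378e-02, -5.67877686e+01, -5.83870679e+00, -2.79920053e+01,
       -6.89702528e-02,  2.40979891e-02,  6.15408635e-05]), 'tool_pos': array([0.23594808, 0.60498296, 0.22577523]), 'tcp_rot': array([-5.80468252e-01, -3.08711964e+00,  2.72011553e-03]), 'ft_force': array([-0.169994  , -0.11207574, -0.48507863]), 'moment': array([ 0.00170232,  0.02499757, -0.02004801]), 'opening': 1.0013453962115828}
```

View pics/scene0.png

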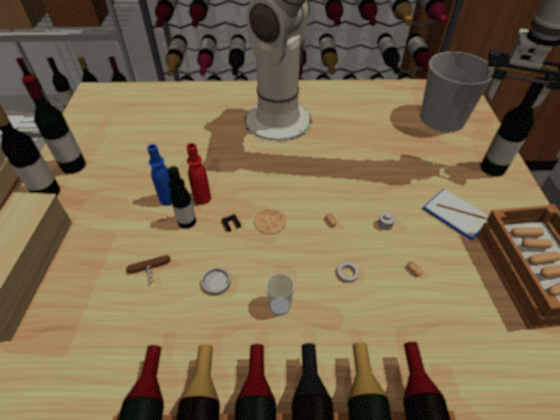

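View pics/top0.png

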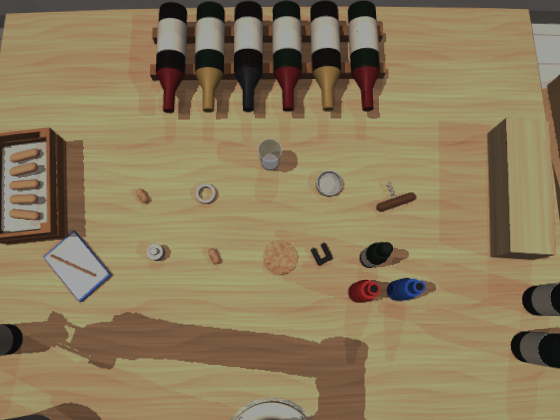

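```bash
cat > h.py <<'E'
from rig import manip
import numpy as np, cv2
def cam(n):
    m=manip.camera_model(n); f=210/np.tan(np.radians(m['vertical_fov']/2))
    R=cv2.Rodrigues(np.array(m['rvec']))[0]; return m,f,R,np.array(m['tvec'])
def proj(n,P):
    m,f,R,t=cam(n); c=np.atleast_2d(P)@R.T+t; s=c[:,:2]/c[:,2:]; r2=(s**2).sum(1,keepdims=True)
    return s*(1+m['k1']*r2)*f+[m['cx'],m['cy']]
def toworld(n,c):
    m,f,R,t=cam(n); return R.T@(np.array(c)-t)
def ray(n,uv):
    m,f,R,t=cam(n); d=(np.array(uv,float)-[m['cx'],m['cy']])/f; s=d.copy()
    for _ in range(20): s=d/(1+m['k1']*(s@s))
    return -R.T@t, R.T@np.array([s[0],s[1],1])
def onz(n,uv,z):
    o,d=ray(n,uv); return o+d*(z-o[2])/d[2]
def tri(uv1,uv2):
    o1,d1=ray("scene",uv1);o2,d2=ray("top",uv2)
    A=np.stack([d1,-d2],1); k=np.linalg.lstsq(A,o2-o1,rcond=None)[0]
    a=o1+k[0]*d1;b=o2+k[1]*d2; return (a+b)/2, np.linalg.norm(a-b)
E
python3 - <<'E'
from h import *
np.set_printoptions(precision=4,suppress=True)
for n in ("pad_top","coaster_mid","bottle_neck","collar_mid","cap_mid","glass_mid"):
  for c in ("scene","top"):
    for d in manip.tip_of(c,n)[:5]:
        w=toworld(c,d['location']); print(n,c,round(d['p'],2),w,proj(c,w)[0].round(0))
E
```

```text
pad_top scene 0.78 [ 0.4465 -0.0263  0.0059] [270. 221.]
pad_top top 0.95 [ 0.4467 -0.0257  0.0018] [280. 257.]
coaster_mid scene 0.82 [ 0.6314 -0.1522  0.0076] [216. 282.]
coaster_mid top 0.62 [ 0.6312 -0.1479  0.0105] [328. 184.]
bottle_neck scene 0.79 [ 0.3627 -0.3101  0.1729] [154. 153.]
bottle_neck scene 0.64 [ 0.4432 -0.2461  0.1726] [174. 176.]
bottle_neck scene 0.6 [ 0.3589 -0.2157  0.1731] [192. 152.]
bottle_neck top 0.89 [ 0.4437 -0.2479  0.1659] [385. 249.]
bottle_neck top 0.85 [ 0.3596 -0.215   0.1731] [372. 289.]
bottle_neck top 0.78 [ 0.3646 -0.3109  0.1673] [417. 286.]
collar_mid scene 0.57 [0.6055 0.1601 0.0102] [348. 270.]
collar_mid top 0.68 [0.6096 0.1615 0.0103] [205. 193.]
cap_mid scene 0.61 [0.4544 0.2834 0.0186] [388. 219.]
cap_mid top 0.67 [0.4612 0.2803 0.0226] [154. 252.]
glass_mid scene 0.74 [ 0.6921 -0.0023  0.0505] [280. 295.]
glass_mid top 0.86 [ 0.6957 -0.0036  0.0433] [270. 156.]
```

The pictures show the dark bottle at about (180,205) in scene and (383,247) in top, with blue and red look-alikes beside it. The pad is at (270,221)/(280,257), the coaster at (216,282)/(329,184), the collar at (348,272)/(206,193), the cap at (387,221)/(156,252) and the glass at (280,295)/(270,155). All of these agree with the networks. Next I refine the positions with zoomed crops.

```bash
cat > ov.py <<'E'
from h import *
def circ(c,r,z):
    a=np.linspace(0,2*np.pi,60); return np.stack([c[0]+r*np.cos(a),c[1]+r*np.sin(a),0*a+z],1)
def crop(n,im,center3,circles,half=35,S=5):
    u,v=proj(n,center3)[0].round().astype(int); x0,y0=u-half,v-half
    p=cv2.copyMakeBorder(im,80,80,80,80,cv2.BORDER_REPLICATE)[y0+80:y0+80+2*half,x0+80:x0+80+2*half]
    p=cv2.resize(p[:,:,::-1],None,fx=S,fy=S,interpolation=cv2.INTER_CUBIC)
    p=np.clip(p*1.3,0,255).astype(np.uint8).copy()
    for c,r,z in circles:
        q=((proj(n,circ(c,r,z))-[x0,y0]+0.5)*S).astype(int)
        cv2.polylines(p,[q],True,(0,255,255),1)
    return p
E
python3 - <<'E'
from ov import *
s=cv2.imread("pics/scene0.png")[:,:,::-1]; t=cv2.imread("pics/top0.png")[:,:,::-1]
P=dict(pad=((.4466,-.026),[(.042,.004)],.004),coa=((.6313,-.150),[(.033,.018),(.033,0)],.009),col=((.6075,.161),[(.026,.014),(.026,0)],.007),
 cap=((.458,.282),[(.020,.030),(.02,0)],.02),bot=((.4435,-.247),[(.013,.19),(.02,.143),(.025,0),(.025,.098)],.15))
rows=[[],[]]
for i,(n,im) in enumerate((("scene",s),("top",t))):
    for k,(c,rs,z) in P.items():
        rows[i].append(crop(n,im,[*c,z],[(c,r,zz) for r,zz in rs],half=27,S=5 if 0 else 5))
a=np.vstack([np.hstack(rows[0][:3]),np.hstack(rows[1][:3])]);cv2.imwrite("pics/ov1.png",cv2.resize(a,(795,530)))
a=np.vstack([np.hstack(rows[0][3:]),np.hstack(rows[1][3:])]);cv2.imwrite("pics/ov2.png",a)
E
```

```text
(no output)
```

View pics/ov1.png

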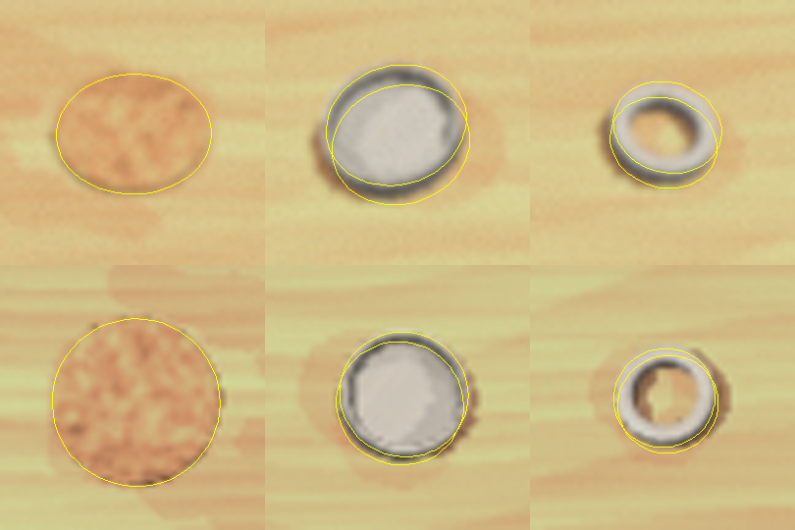

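View pics/ov2.png

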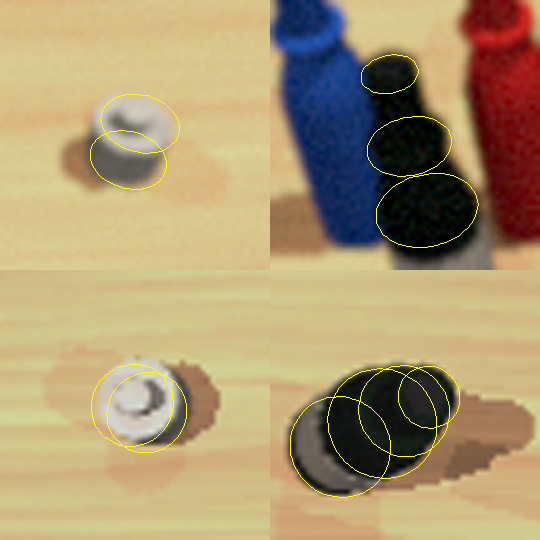

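The overlays fit to within about 2 mm. Small corrections: coaster y≈-0.151, collar (0.608,0.160), cap (0.459,0.279), bottle (0.4435,-0.2465). Next I work out the tool axes and the moves.

```bash
cat > mv.py <<'E'
import sys
from h import *
np.set_printoptions(precision=4,suppress=True)
s=manip.state(); R=cv2.Rodrigues(s['tcp_rot'])[0]; p=s['tool_pos']
def rep():
    print("t",round(s['clock'],2),"tcp",p,"open",round(s['opening'],3),"F",s['ft_force'],"x",R[:,0],"y",R[:,1],"z",R[:,2],"q",s['joint_pos'])
def go(T):
    print("to",T,"tool mm",(R.T@(np.array(T)-p)*1000))
if __name__=="__main__":
    rep()
    if len(sys.argv)>3: go([float(a) for a in sys.argv[1:4]])
E
python3 mv.py .631 -.151 .226
```

```text
t 0.7 tcp [0.2361 0.6056 0.2268] open 0.998 F [-0.1012  0.2266 -0.5347] x [-0.9317  0.3633  0.    ] y [0.3633 0.9317 0.0001] z [ 0.      0.0001 -1.    ] q [-0.9358  0.5009 -0.427   1.5504  0.2208  1.1383 -0.2103]
to [0.631, -0.151, 0.226] tool mm [-642.7625 -561.4657    0.7198]
```

move_arm:
  increments:
    - {"spin":-7.1}
    - {"spin":-7.1}
    - {"spin":-7.1}
    - {"z":-10}
    - {"x":-20,"y":-30}
    - {"x":-20,"y":-38}
    - {"x":-20,"y":-38}
    - {"x":-20,"y":-38}
    - {"x":-20,"y":-38}
    - {"x":-20,"y":-38}
    - {"x":-20,"y":-38}
    - {"x":-20,"y":-38}
    - {"x":-20,"y":-38}
    - {"x":-20,"y":-38}
    - {"x":-20,"y":-38}
    - {"x":-20,"y":-38}
    - {"x":-20,"y":-38}
    - {"x":-20,"y":-38}
    - {"x":-20,"y":-38}
    - {"x":0,"y":0}
  gripper: 1

```text
invalid input at $.increments[0]: expected keys x, y, z, spin
```

```bash
python3 mv.py .631 -.151 .1
```

```text
t 0.7 tcp [0.2361 0.6056 0.2268] open 0.998 F [-0.1012  0.2266 -0.5347] x [-0.9317  0.3633  0.    ] y [0.3633 0.9317 0.0001] z [ 0.      0.0001 -1.    ] q [-0.9358  0.5009 -0.427   1.5504  0.2208  1.1383 -0.2103]
to [0.631, -0.151, 0.1] tool mm [-642.7641 -561.4757  126.7198]
```

move_arm:
  increments:
    - {"x":0,"y":0,"z":0,"spin":-7.1}
    - {"x":0,"y":0,"z":0,"spin":-7.1}
    - {"x":0,"y":0,"z":0,"spin":-7.1}
    - {"x":0,"y":0,"z":-10,"spin":0}
    - {"x":-20,"y":-38,"z":0,"spin":0}
    - {"x":-20,"y":-38,"z":0,"spin":0}
    - {"x":-20,"y":-38,"z":0,"spin":0}
    - {"x":-20,"y":-38,"z":0,"spin":0}
    - {"x":-20,"y":-38,"z":0,"spin":0}
    - {"x":-20,"y":-38,"z":0,"spin":0}
    - {"x":-20,"y":-38,"z":0,"spin":0}
    - {"x":-20,"y":-38,"z":0,"spin":0}
    - {"x":-20,"y":-38,"z":0,"spin":0}
    - {"x":-20,"y":-38,"z":0,"spin":0}
    - {"x":-20,"y":-38,"z":0,"spin":0}
    - {"x":-20,"y":-38,"z":0,"spin":0}
    - {"x":-20,"y":-38,"z":0,"spin":0}
    - {"x":-20,"y":-38,"z":0,"spin":0}
    - {"x":-20,"y":-38,"z":0,"spin":0}
    - {"x":0,"y":0,"z":0,"spin":0}
  gripper: 1

```text
clock: 2.7
tool_pos: [0.5389, 0.0282, 0.2376]
tcp_rot: [0.021, 3.139, -0.004]
ft_force: [-0.1, -0.1, -0.2]
opening: 1.001
```

```bash
python3 mv.py .631 -.151 .1
```

```text
t 2.7 tcp [0.5389 0.0282 0.2376] open 1.001 F [-0.1139 -0.0813 -0.2474] x [-0.9999  0.0134 -0.0027] y [ 0.0134  0.9999 -0.0028] z [ 0.0027 -0.0028 -1.    ] q [ 0.0795  0.2679 -0.2179  1.8256  0.0695  1.0529  1.3923]
to [0.631, -0.151, 0.1] tool mm [ -94.1583 -177.6008  138.3833]
```

move_arm:
  increments:
    - {"x":-19,"y":-36,"z":5,"spin":-0.8}
    - {"x":-19,"y":-36,"z":5,"spin":0}
    - {"x":-19,"y":-36,"z":5,"spin":0}
    - {"x":-19,"y":-36,"z":5,"spin":0}
    - {"x":-18,"y":-34,"z":5,"spin":0}
    - {"x":0,"y":0,"z":38,"spin":0}
    - {"x":0,"y":0,"z":38,"spin":0}
    - {"x":0,"y":0,"z":38,"spin":0}
    - {"x":0,"y":0,"z":38,"spin":0}
    - {"x":0,"y":0,"z":0,"spin":0}
    - {"x":0,"y":0,"z":0,"spin":0}

```text
clock: 3.8
tool_pos: [0.6322, -0.1408, 0.0602]
tcp_rot: [0.02, -3.141, -0.001]
ft_force: [0.2, 0.3, 0.7]
opening: 1.002
```

```bash
python3 mv.py .631 -.151 .005
python3 - <<'E'
from h import *
for n in ("scene","top"):
    cv2.imwrite(f"pics/{n}1.png",manip.capture(n)[:,:,::-1])
a=cv2.imread("pics/scene1.png")[220:340,140:300];b=cv2.imread("pics/top1.png")[120:240,250:410]
cv2.imwrite("pics/c1.png",cv2.resize(np.hstack([a,b]),(800,300)))
E
```

```text
t 3.8 tcp [ 0.6322 -0.1408  0.0602] open 1.002 F [0.1821 0.2827 0.6847] x [-0.9999 -0.0127  0.0007] y [-0.0127  0.9999  0.0005] z [-0.0007  0.0005 -1.    ] q [ 0.2673  0.6553 -0.1239  1.677   0.103   0.8164  1.6817]
to [0.631, -0.151, 0.005] tool mm [  1.3134 -10.23    55.191 ]
```

View pics/c1.png

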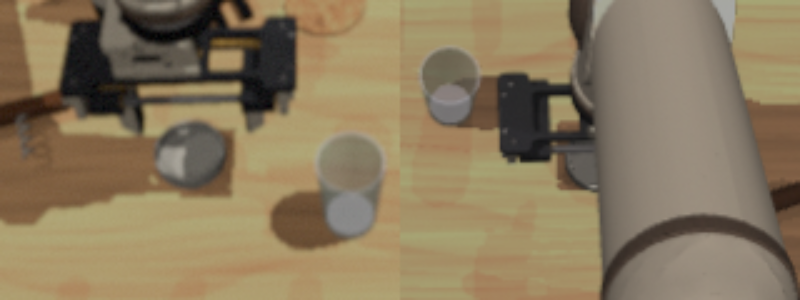

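move_arm:
  increments:
    - {"x":1,"y":-10,"z":0,"spin":0.7}
    - {"x":0,"y":0,"z":15,"spin":0}
    - {"x":0,"y":0,"z":15,"spin":0}
    - {"x":0,"y":0,"z":15,"spin":0}
    - {"x":0,"y":0,"z":10,"spin":0}
    - {"x":0,"y":0,"z":0,"spin":0}
    - {"x":0,"y":0,"z":0,"spin":0}

```text
clock: 4.6
tool_pos: [0.6309, -0.151, 0.004]
tcp_rot: [0.003, -3.14, -0.001]
ft_force: [-0.8, -0.2, 0.0]
opening: 1.0
```

```bash
python3 mv.py .631 -.151 .005
```

```text
t 4.6 tcp [ 0.6309 -0.151   0.004 ] open 1.0 F [-0.756  -0.1717  0.0165] x [-1.     -0.002   0.0012] y [-0.002   1.      0.0004] z [-0.0012  0.0004 -1.    ] q [ 0.2738  0.7371 -0.1113  1.6859  0.1123  0.726   1.6798]
to [0.631, -0.151, 0.005] tool mm [-0.1282  0.0322 -1.0491]
```

move_arm:
  increments:
    - {"x":0,"y":0,"z":0,"spin":0}
    - {"x":0,"y":0,"z":0,"spin":0}
    - {"x":0,"y":0,"z":0,"spin":0}
    - {"x":0,"y":0,"z":0,"spin":0}
    - {"x":0,"y":0,"z":0,"spin":0}
    - {"x":0,"y":0,"z":0,"spin":0}
    - {"x":0,"y":0,"z":0,"spin":0}
    - {"x":0,"y":0,"z":0,"spin":0}
    - {"x":0,"y":0,"z":-10,"spin":0}
    - {"x":0,"y":0,"z":-20,"spin":0}
    - {"x":0,"y":0,"z":-20,"spin":0}
    - {"x":0,"y":0,"z":0,"spin":0}
    - {"x":0,"y":0,"z":0,"spin":0}
  gripper: -1
  force: 25

```text
clock: 5.9
tool_pos: [0.6312, -0.1513, 0.0547]
tcp_rot: [-0.003, 3.141, -0.0]
ft_force: [-0.4, -1.0, -1.7]
opening: 0.699
```

```bash
python3 mv.py .4466 -.026 .06
```

```text
t 5.9 tcp [ 0.6312 -0.1513  0.0547] open 0.699 F [-0.3507 -0.9681 -1.6549] x [-1.     -0.0017 -0.0003] y [-0.0017  1.     -0.    ] z [ 0.0003 -0.     -1.    ] q [ 0.2802  0.664  -0.1196  1.6763  0.1019  0.8071  1.6878]
to [0.4466, -0.026, 0.06] tool mm [184.3383 125.6556  -5.3636]
```

move_arm:
  increments:
    - {"x":12,"y":8,"z":0,"spin":0}
    - {"x":23,"y":15,"z":0,"spin":0}
    - {"x":23,"y":16,"z":0,"spin":0}
    - {"x":23,"y":16,"z":0,"spin":0}
    - {"x":23,"y":16,"z":0,"spin":0}
    - {"x":23,"y":16,"z":0,"spin":0}
    - {"x":23,"y":15,"z":0,"spin":0}
    - {"x":22,"y":15,"z":0,"spin":0}
    - {"x":12,"y":8,"z":0,"spin":0}
    - {"x":0,"y":0,"z":0,"spin":0}
    - {"x":0,"y":0,"z":0,"spin":0}

```text
clock: 7.0
tool_pos: [0.4479, -0.027, 0.0546]
tcp_rot: [-0.003, 3.141, -0.0]
ft_force: [0.7, -0.7, -1.5]
opening: 0.704
```

```bash
cat > look.py <<'E'
import sys
from ov import *
# look.py tag cx cy z half  then circles r,z
tag=sys.argv[1]; c=(float(sys.argv[2]),float(sys.argv[3])); z=float(sys.argv[4]); half=int(sys.argv[5])
cs=[(c,*map(float,a.split(','))) for a in sys.argv[6:]]
o=[]
for n in ("scene","top"):
    im=manip.capture(n); cv2.imwrite(f"pics/{n}_{tag}.png",im[:,:,::-1])
    o.append(crop(n,im,[*c,z],cs,half=half,S=400//(2*half)))
cv2.imwrite(f"pics/{tag}.png",np.hstack(o))
E
python3 mv.py .4466 -.026 .01; python3 look.py p1 .4466 -.026 .06 40 .033,.069 .033,.051 .042,.004
```

```text
t 7.0 tcp [ 0.4479 -0.027   0.0546] open 0.704 F [ 0.7497 -0.6721 -1.4967] x [-1.     -0.0018 -0.0008] y [-0.0018  1.     -0.0002] z [ 0.0008 -0.0002 -1.    ] q [ 0.1263  0.3953 -0.146   2.1743  0.1031  0.5774  1.4776]
to [0.4466, -0.026, 0.01] tool mm [ 1.2958  1.0293 44.6313]
```

View pics/p1.png

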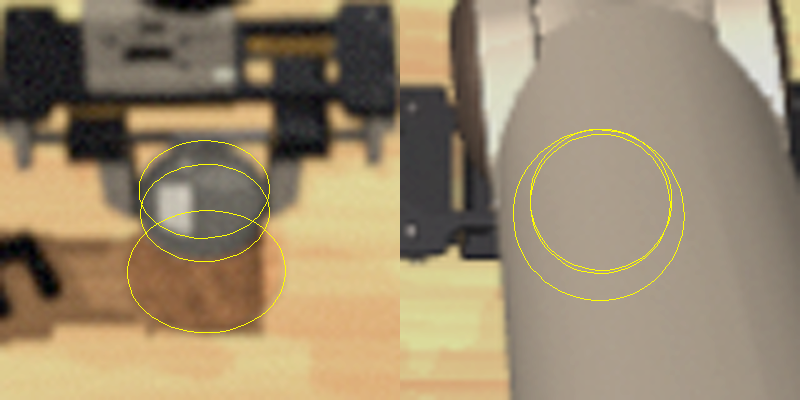

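move_arm:
  increments:
    - {"x":1.3,"y":1,"z":12,"spin":0}
    - {"x":0,"y":0,"z":14,"spin":0}
    - {"x":0,"y":0,"z":12,"spin":0}
    - {"x":0,"y":0,"z":5,"spin":0}
    - {"x":0,"y":0,"z":2,"spin":0}
    - {"x":0,"y":0,"z":1,"spin":0}
    - {"x":0,"y":0,"z":0,"spin":0}
    - {"x":0,"y":0,"z":0,"spin":0}

```text
clock: 7.9
tool_pos: [0.4448, -0.0258, 0.0091]
tcp_rot: [0.002, -3.14, 0.0]
ft_force: [-3.9, -0.7, 7.1]
opening: 0.703
```

```bash
python3 mv.py .4466 -.026 .008
```

```text
t 7.9 tcp [ 0.4448 -0.0258  0.0091] open 0.703 F [-3.9356 -0.7387  7.1141] x [-1.     -0.0015  0.0017] y [-0.0015  1.     -0.0003] z [-0.0017 -0.0003 -1.    ] q [ 0.1051  0.4874 -0.1254  2.1914  0.1301  0.4711  1.4503]
to [0.4466, -0.026, 0.008] tool mm [-1.7579 -0.1861  1.1055]
```

move_arm:
  increments:
    - {"x":0,"y":0,"z":-1,"spin":0}
    - {"x":-1.5,"y":0,"z":0,"spin":0}
    - {"x":0,"y":0,"z":0,"spin":0}
    - {"x":0,"y":0,"z":0,"spin":0}

```text
clock: 8.3
tool_pos: [0.4475, -0.0257, 0.0097]
tcp_rot: [-0.003, 3.141, 0.0]
ft_force: [-0.2, -0.2, -1.8]
opening: 0.703
```

```bash
python3 mv.py .4466 -.026 .008
```

```text
t 8.3 tcp [ 0.4475 -0.0257  0.0097] open 0.703 F [-0.2075 -0.2357 -1.8287] x [-1.     -0.0017 -0.0003] y [-0.0017  1.      0.0001] z [ 0.0003  0.0001 -1.    ] q [ 0.1054  0.4882 -0.1259  2.1869  0.1296  0.4728  1.451 ]
to [0.4466, -0.026, 0.008] tool mm [ 0.8862 -0.3178  1.6979]
```

Now release, rise, and move over toward the bottle, which clears the view.

move_arm:
  increments:
    - {"x":0.8,"y":0,"z":1.2,"spin":0}
    - {"x":0,"y":0,"z":0,"spin":0}
    - {"x":0,"y":0,"z":0,"spin":0}

```text
clock: 8.6
tool_pos: [0.4472, -0.0257, 0.0091]
tcp_rot: [-0.003, 3.14, -0.0]
ft_force: [-0.2, 0.6, 5.8]
opening: 0.706
```

move_arm:
  increments:
    - {"x":0,"y":0,"z":0,"spin":0}
    - {"x":0,"y":0,"z":0,"spin":0}
    - {"x":0,"y":0,"z":0,"spin":0}
    - {"x":0,"y":0,"z":0,"spin":0}
    - {"x":0,"y":0,"z":-15,"spin":0}
    - {"x":0,"y":0,"z":-30,"spin":0}
    - {"x":0,"y":0,"z":-40,"spin":0}
    - {"x":0,"y":0,"z":-40,"spin":0}
    - {"x":0,"y":0,"z":-40,"spin":0}
    - {"x":0,"y":0,"z":-40,"spin":0}
    - {"x":0,"y":0,"z":-20,"spin":0}
    - {"x":0,"y":30,"z":0,"spin":0}
    - {"x":0,"y":40,"z":0,"spin":0}
    - {"x":0,"y":40,"z":0,"spin":0}
    - {"x":0,"y":40,"z":0,"spin":0}
    - {"x":0,"y":40,"z":0,"spin":0}
    - {"x":0,"y":40,"z":0,"spin":0}
    - {"x":0,"y":0,"z":0,"spin":0}
  gripper: 0.75

```text
clock: 10.4
tool_pos: [0.4448, 0.2108, 0.2337]
tcp_rot: [-0.016, 3.141, 0.006]
ft_force: [-1.0, -0.9, 0.1]
opening: 0.876
```

```bash
python3 mv.py .4435 -.2465 .25; python3 look.py p2 .4466 -.026 .01 25 .033,.022 .033,.004 .042,.004
```

```text
t 10.4 tcp [0.4448 0.2108 0.2337] open 0.876 F [-1.0228 -0.8775  0.0769] x [-0.9999 -0.01   -0.0002] y [-0.01    0.9999  0.0037] z [ 0.0001  0.0037 -1.    ] q [-0.1564  0.1984 -0.3807  1.9327  0.0822  1.0239  1.0078]
to [0.4435, -0.2465, 0.25] tool mm [   5.8685 -457.1834  -17.9497]
```

View pics/p2.png

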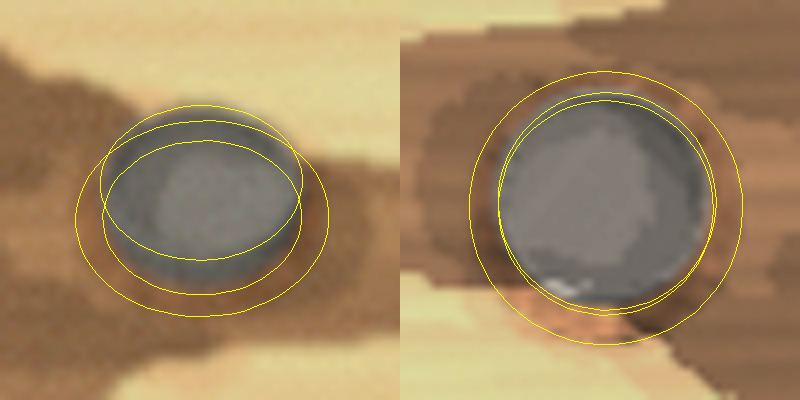

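The coaster sits centred on the pad to about 1–2 mm; both overlays agree on that. Next the bottle.

move_arm:
  increments:
    - {"x":0,"y":-20,"z":-3,"spin":0}
    - {"x":0,"y":-36,"z":0,"spin":0}
    - {"x":0,"y":-36,"z":0,"spin":0}
    - {"x":0,"y":-36,"z":0,"spin":0}
    - {"x":0,"y":-36,"z":0,"spin":0}
    - {"x":0,"y":-36,"z":0,"spin":0}
    - {"x":0,"y":-36,"z":0,"spin":0}
    - {"x":0,"y":-36,"z":0,"spin":0}
    - {"x":0,"y":-36,"z":0,"spin":0}
    - {"x":0,"y":-36,"z":0,"spin":0}
    - {"x":0,"y":-36,"z":0,"spin":0}
    - {"x":0,"y":-36,"z":0,"spin":0}
    - {"x":0,"y":-36,"z":0,"spin":0}
    - {"x":0,"y":-10,"z":0,"spin":0}
    - {"x":0,"y":0,"z":0,"spin":0}
    - {"x":0,"y":0,"z":0,"spin":0}
  gripper: 0.5

```text
clock: 12.1
tool_pos: [0.4461, -0.2571, 0.2362]
tcp_rot: [0.002, -3.141, -0.002]
ft_force: [0.1, 0.7, 0.5]
opening: 0.752
```

```bash
python3 mv.py .4435 -.2465 .152; python3 look.py p3 .4435 -.2465 .17 40 .013,.19 .02,.143
```

```text
t 12.1 tcp [ 0.4461 -0.2571  0.2362] open 0.752 F [0.1238 0.7235 0.5082] x [-1.     -0.001   0.0008] y [-0.001   1.      0.0011] z [-0.0008  0.0011 -1.    ] q [ 0.4639  0.2188  0.0081  1.8877 -0.0027  1.0363  2.0451]
to [0.4435, -0.2465, 0.152] tool mm [ 2.5376 10.4772 84.2027]
```

View pics/p3.png

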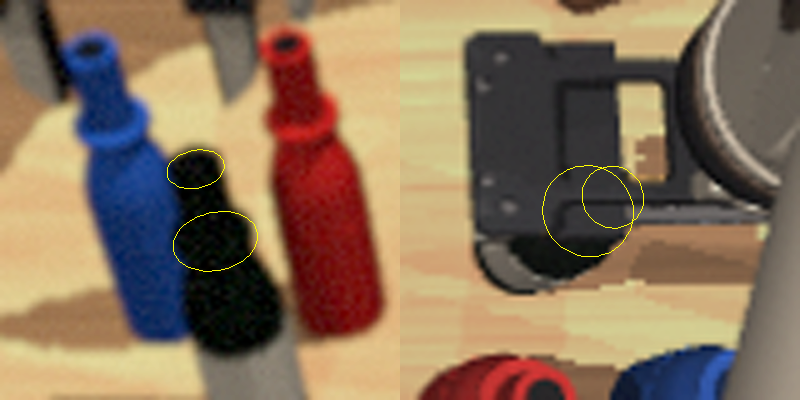

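move_arm:
  increments:
    - {"x":2.5,"y":10.5,"z":0,"spin":0}
    - {"x":0,"y":0,"z":0,"spin":0}
    - {"x":0,"y":0,"z":15,"spin":0}
    - {"x":0,"y":0,"z":20,"spin":0}
    - {"x":0,"y":0,"z":20,"spin":0}
    - {"x":0,"y":0,"z":18,"spin":0}
    - {"x":0,"y":0,"z":10,"spin":0}
    - {"x":0,"y":0,"z":0,"spin":0}
    - {"x":0,"y":0,"z":0,"spin":0}

```text
clock: 13.1
tool_pos: [0.4447, -0.247, 0.154]
tcp_rot: [-0.004, 3.141, -0.0]
ft_force: [0.8, 0.4, 0.1]
opening: 0.754
```

```bash
python3 mv.py .4435 -.2465 .152; python3 look.py p4 .4435 -.2465 .17 40 .013,.19 .02,.143
```

```text
t 13.1 tcp [ 0.4447 -0.247   0.154 ] open 0.754 F [0.8394 0.3992 0.0981] x [-1.     -0.0023 -0.0004] y [-0.0023  1.     -0.0002] z [ 0.0004 -0.0002 -1.    ] q [ 0.4533  0.3094  0.0012  1.9816 -0.0005  0.8501  2.0279]
to [0.4435, -0.2465, 0.152] tool mm [1.1784 0.5389 1.9963]
```

View pics/p4.png

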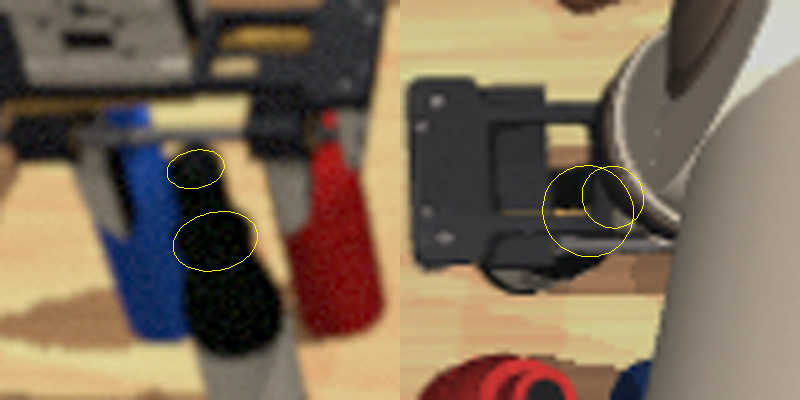

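move_arm:
  increments:
    - {"x":1,"y":0,"z":1.5,"spin":0}
    - {"x":0,"y":0,"z":0,"spin":0}
    - {"x":0,"y":0,"z":0,"spin":0}
    - {"x":0,"y":0,"z":0,"spin":0}
    - {"x":0,"y":0,"z":0,"spin":0}
    - {"x":0,"y":0,"z":0,"spin":0}
    - {"x":0,"y":0,"z":0,"spin":0}
    - {"x":0,"y":0,"z":0,"spin":0}
    - {"x":0,"y":0,"z":0,"spin":0}
    - {"x":0,"y":0,"z":0,"spin":0}
  gripper: -1
  force: 35

```text
clock: 14.2
tool_pos: [0.4433, -0.2471, 0.152]
tcp_rot: [0.003, -3.142, -0.0]
ft_force: [0.1, 1.0, 0.8]
opening: 0.274
```

```bash
python3 mv.py .4435 -.2465 .152
```

```text
t 14.2 tcp [ 0.4433 -0.2471  0.152 ] open 0.274 F [0.0671 0.982  0.8122] x [-1.     -0.0018  0.    ] y [-0.0018  1.      0.0001] z [-0.      0.0001 -1.    ] q [ 0.4545  0.3107  0.0014  1.9854 -0.0007  0.8456  2.0289]
to [0.4435, -0.2465, 0.152] tool mm [-0.2098  0.6176  0.0139]
```

move_arm:
  increments:
    - {"x":0,"y":0,"z":-5,"spin":0}
    - {"x":0,"y":0,"z":-10,"spin":0}
    - {"x":0,"y":0,"z":-15,"spin":0}
    - {"x":0,"y":0,"z":-15,"spin":0}
    - {"x":0,"y":0,"z":-10,"spin":0}
    - {"x":0,"y":0,"z":0,"spin":0}
    - {"x":0,"y":0,"z":0,"spin":0}

```text
clock: 14.9
tool_pos: [0.4432, -0.2472, 0.207]
tcp_rot: [-0.003, 3.141, -0.0]
ft_force: [-0.8, 0.7, -2.1]
opening: 0.278
```

```bash
python3 mv.py .4466 -.026 .207; python3 look.py p5 .4435 -.2465 .15 50 .025,.055 .02,.198
```

```text
t 14.9 tcp [ 0.4432 -0.2472  0.207 ] open 0.278 F [-0.7588  0.7431 -2.1456] x [-1.     -0.0017 -0.0001] y [-0.0017  1.     -0.0001] z [ 0.0001 -0.0001 -1.    ] q [ 0.4534  0.2378  0.0027  1.9367 -0.0007  0.9669  2.029 ]
to [0.4466, -0.026, 0.207] tool mm [ -3.8328 221.1487  -0.0007]
```

View pics/p5.png

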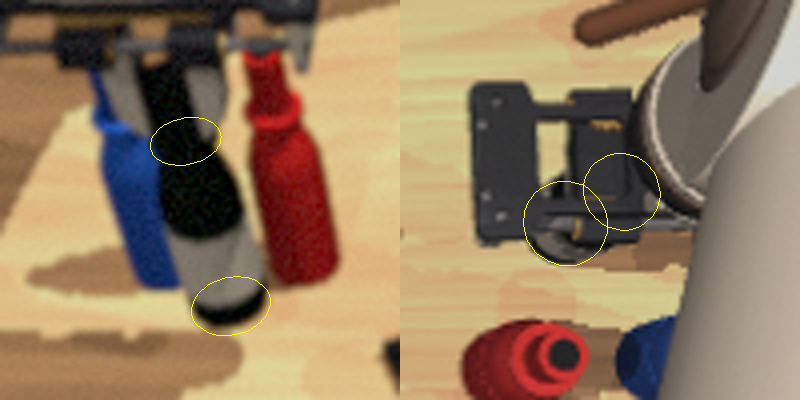

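move_arm:
  increments:
    - {"x":0,"y":6,"z":0,"spin":0}
    - {"x":0,"y":12,"z":0,"spin":0}
    - {"x":0,"y":18,"z":0,"spin":0}
    - {"x":0,"y":20,"z":0,"spin":0}
    - {"x":0,"y":20,"z":0,"spin":0}
    - {"x":0,"y":20,"z":0,"spin":0}
    - {"x":-1,"y":20,"z":0,"spin":0}
    - {"x":-1,"y":20,"z":0,"spin":0}
    - {"x":-1,"y":20,"z":0,"spin":0}
    - {"x":-1,"y":20,"z":0,"spin":0}
    - {"x":0,"y":20,"z":0,"spin":0}
    - {"x":0,"y":14,"z":0,"spin":0}
    - {"x":0,"y":8,"z":0,"spin":0}
    - {"x":0,"y":3.5,"z":0,"spin":0}
    - {"x":0,"y":0,"z":0,"spin":0}
    - {"x":0,"y":0,"z":0,"spin":0}
    - {"x":0,"y":0,"z":0,"spin":0}

```text
clock: 16.7
tool_pos: [0.4468, -0.0265, 0.207]
tcp_rot: [0.001, -3.141, 0.0]
ft_force: [0.2, 0.1, -2.5]
opening: 0.28
```

```bash
python3 mv.py .4472 -.0257 .161; python3 look.py p6 .4472 -.0257 .10 50 .025,.055 .033,.022 .02,.198
```

```text
t 16.7 tcp [ 0.4468 -0.0265  0.207 ] open 0.28 F [ 0.1542  0.1494 -2.4643] x [-1.     -0.0004  0.0001] y [-0.0004  1.     -0.0002] z [-0.0001 -0.0002 -1.    ] q [ 0.1539  0.137  -0.1674  2.0638  0.0284  0.9431  1.5425]
to [0.4472, -0.0257, 0.161] tool mm [-0.3573  0.7824 45.9625]
```

View pics/p6.png

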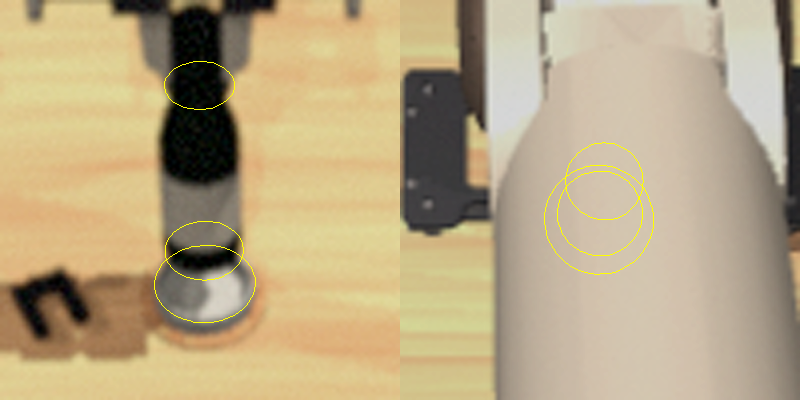

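Run:
```python
from ov import *
im=manip.capture("scene"); 
c=(.4468,-.0265); a=crop("scene",im,[*c,.10],[(c,.025,.055),(c,.025,.153),(c,.02,.195),(c,.02,.201)],half=40,S=10)
a=a[100:700]; cv2.imwrite("pics/p7.png",a)
```

```text
(no output)
```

View pics/p7.png

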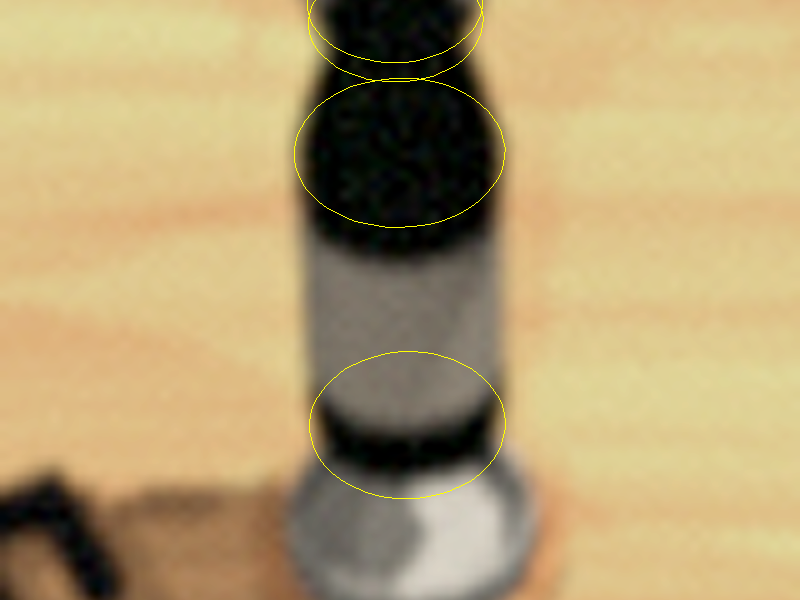

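Run:
```python
from ov import *
np.set_printoptions(precision=4,suppress=True)
im=manip.capture("scene"); 
for d in manip.tip_of("scene","bottle_neck")[:4]: 
    w=toworld("scene",d['location']);print(d['p'],w,proj("scene",w))
for d in manip.look_for("scene","bottle_neck")[:4]: 
    w=toworld("scene",d['location']);print(d['p'],w,proj("scene",w))
g=(255*(im/255.)**.4).astype(np.uint8)
c=(.4468,-.0265); a=crop("scene",g,[*c,.15],[(c,.025,.055),(c,.025,.153),(c,.02,.195),(c,.02,.201)],half=37,S=8)
cv2.imwrite("pics/p8.png",a)
```

```text
0.8 [ 0.3577 -0.31    0.1705] [[154.1539 152.5569]]
0.78 [ 0.4446 -0.0221  0.2259] [[269.7706 157.7577]]
0.88 [ 0.3748 -0.2118  0.1   ] [[197.322  177.3525]]
0.75 [ 0.3756 -0.3058  0.104 ] [[160.5831 176.8858]]
0.66 [ 0.4641 -0.0252  0.157 ] [[268.9823 185.6552]]
```

View pics/p8.png

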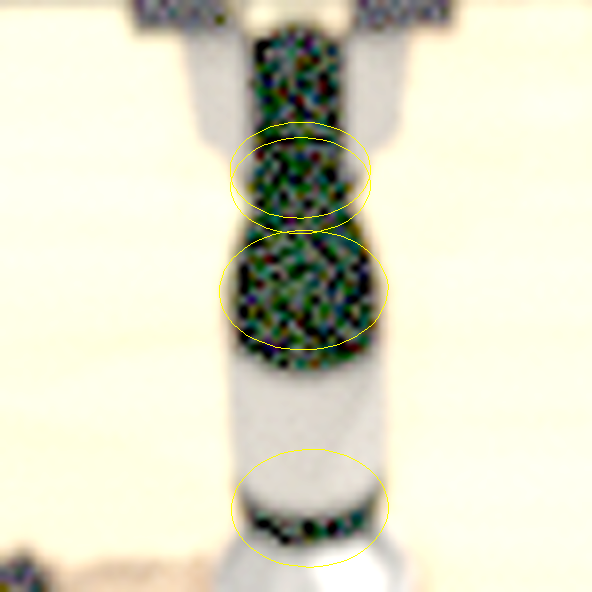

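Run:
```python
from ov import *
o=[]
for f,c,dz in (("scene0",(.4435,-.2465),0),("scene_p5",(.4433,-.2471),.055),("scene_p6",(.4468,-.0265),.055)):
    im=cv2.imread(f"pics/{f}.png")[:,:,::-1]
    im=(255*(im/255.)**.7).astype(np.uint8)
    o.append(crop("scene",im,[*c,.095+dz],[(c,.025,dz),(c,.025,.098+dz),(c,.02,.143+dz),(c,.013,.19+dz)],half=37,S=8)[:,150:-150])
cv2.imwrite("pics/p9.png",np.hstack(o))
```

```text
(no output)
```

View pics/p9.png

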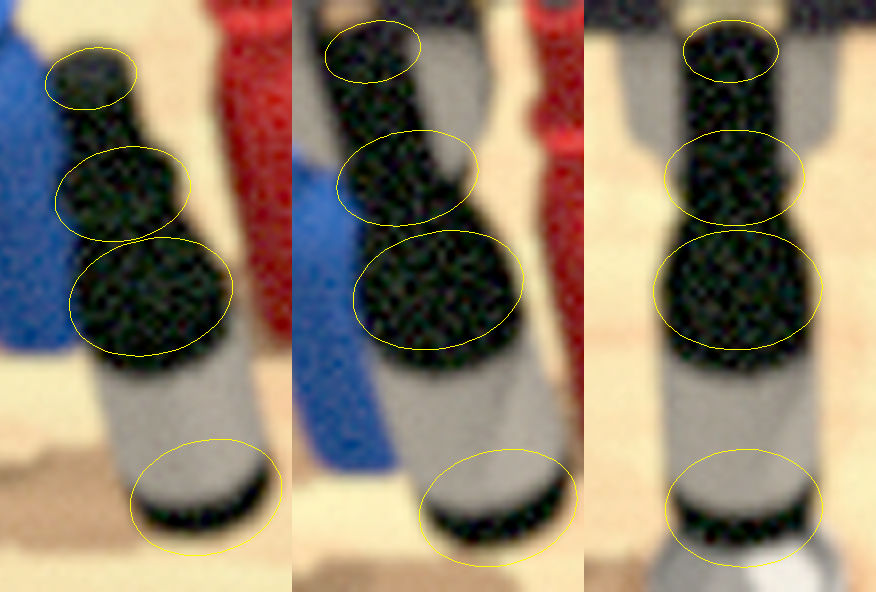

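Compared with the standing bottle in the first picture, the same small rendering bias appears, so the carried bottle is upright. I'll lower it now.

move_arm:
  increments:
    - {"x":-0.5,"y":0.8,"z":5,"spin":0}
    - {"x":0,"y":0,"z":10,"spin":0}
    - {"x":0,"y":0,"z":10,"spin":0}
    - {"x":0,"y":0,"z":8,"spin":0}
    - {"x":0,"y":0,"z":5,"spin":0}
    - {"x":0,"y":0,"z":3,"spin":0}
    - {"x":0,"y":0,"z":2,"spin":0}
    - {"x":0,"y":0,"z":0,"spin":0}
    - {"x":0,"y":0,"z":0,"spin":0}

```text
clock: 17.9
tool_pos: [0.4476, -0.0249, 0.1642]
tcp_rot: [-0.003, 3.141, 0.0]
ft_force: [-0.3, 0.3, -2.1]
opening: 0.276
```

```bash
python3 mv.py .4472 -.0257 .161
```

```text
t 17.9 tcp [ 0.4476 -0.0249  0.1642] open 0.276 F [-0.2814  0.3347 -2.0667] x [-1.     -0.0017 -0.0004] y [-0.0017  1.      0.    ] z [ 0.0004  0.     -1.    ] q [ 0.1467  0.1992 -0.1673  2.1047  0.0442  0.8405  1.5256]
to [0.4472, -0.0257, 0.161] tool mm [ 0.4193 -0.8126  3.2222]
```

No contact yet and the underside is already inside the rim. I lower the last 3 mm.

move_arm:
  increments:
    - {"x":0,"y":-0.5,"z":1,"spin":0}
    - {"x":0,"y":0,"z":1,"spin":0}
    - {"x":0,"y":0,"z":1,"spin":0}
    - {"x":0,"y":0,"z":0.5,"spin":0}
    - {"x":0,"y":0,"z":0,"spin":0}
    - {"x":0,"y":0,"z":0,"spin":0}

```text
clock: 18.5
tool_pos: [0.4477, -0.0253, 0.161]
tcp_rot: [-0.003, 3.141, -0.0]
ft_force: [-0.8, -1.3, 3.7]
opening: 0.276
```

```bash
python3 mv.py .4472 -.0257 .161;  python3 look.py p10 .4472 -.0257 .06 40 .025,.009 .033,.022 .033,.004
```

```text
t 18.5 tcp [ 0.4477 -0.0253  0.161 ] open 0.276 F [-0.8045 -1.2694  3.6783] x [-1.     -0.0018 -0.0007] y [-0.0018  1.     -0.    ] z [ 0.0007 -0.     -1.    ] q [ 0.147   0.2043 -0.1667  2.1075  0.0456  0.8323  1.5255]
to [0.4472, -0.0257, 0.161] tool mm [ 0.5278 -0.3501 -0.0425]
```

View pics/p10.png

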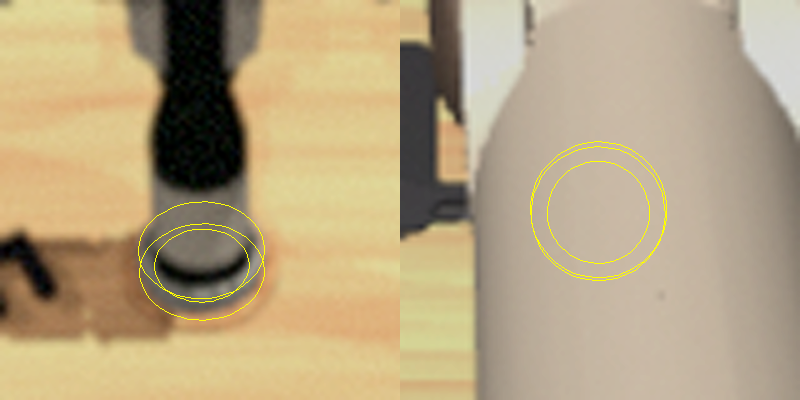

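move_arm:
  increments:
    - {"x":0,"y":0,"z":0,"spin":0}
    - {"x":0,"y":0,"z":0,"spin":0}
    - {"x":0,"y":0,"z":0,"spin":0}
    - {"x":0,"y":0,"z":0,"spin":0}
    - {"x":0,"y":0,"z":0,"spin":0}
    - {"x":0,"y":0,"z":0,"spin":0}
    - {"x":0,"y":0,"z":-10,"spin":0}
    - {"x":0,"y":0,"z":-20,"spin":0}
    - {"x":0,"y":0,"z":-25,"spin":0}
    - {"x":0,"y":0,"z":-25,"spin":0}
    - {"x":0,"y":0,"z":-15,"spin":0}
    - {"x":0,"y":0,"z":0,"spin":0}
    - {"x":-16,"y":18,"z":0,"spin":0}
    - {"x":-24,"y":28,"z":0,"spin":0}
    - {"x":-24,"y":28,"z":0,"spin":0}
    - {"x":-24,"y":28,"z":0,"spin":0}
    - {"x":-24,"y":28,"z":0,"spin":0}
    - {"x":-24,"y":28,"z":0,"spin":0}
    - {"x":-24,"y":28,"z":0,"spin":0}
    - {"x":0,"y":0,"z":0,"spin":0}
  gripper: 0.5

```text
clock: 20.6
tool_pos: [0.6079, 0.1663, 0.2537]
tcp_rot: [0.011, -3.14, -0.005]
ft_force: [0.2, 1.2, -0.1]
opening: 0.75
```

```bash
python3 mv.py .608 .160 .08;  python3 look.py p11 .4472 -.0257 .10 40 .013,.199 .033,.022 .033,.004
```

```text
t 20.6 tcp [0.6079 0.1663 0.2537] open 0.75 F [ 0.1743  1.2458 -0.0959] x [-1.     -0.0072  0.0012] y [-0.0072  1.      0.0033] z [-0.0012  0.0033 -1.    ] q [-0.1119  0.4215 -0.2635  1.5785  0.1128  1.1569  1.1791]
to [0.608, 0.16, 0.08] tool mm [ -0.2518  -6.918  173.721 ]
```

View pics/p11.png

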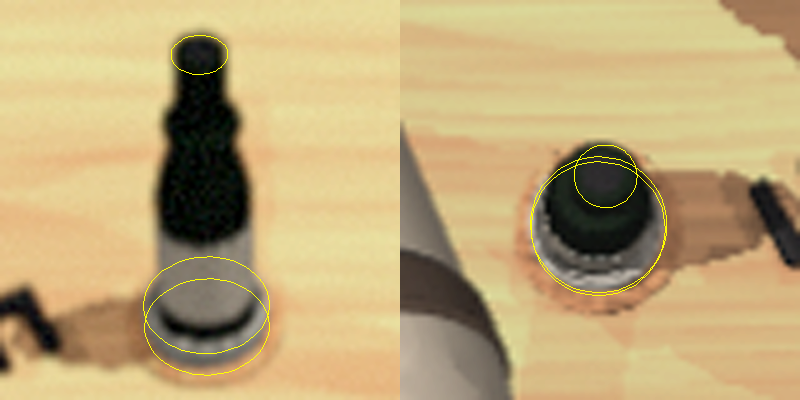

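View pics/top_p11.png

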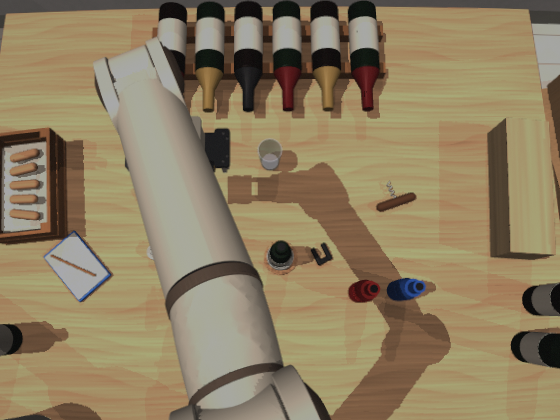

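move_arm:
  increments:
    - {"x":0,"y":-6.5,"z":20,"spin":0}
    - {"x":0,"y":0,"z":35,"spin":0}
    - {"x":0,"y":0,"z":35,"spin":0}
    - {"x":0,"y":0,"z":35,"spin":0}
    - {"x":0,"y":0,"z":35,"spin":0}
    - {"x":0,"y":0,"z":25,"spin":0}
    - {"x":0,"y":0,"z":15,"spin":0}
    - {"x":0,"y":0,"z":0,"spin":0}
    - {"x":0,"y":0,"z":0,"spin":0}
  gripper: 1

```text
clock: 21.6
tool_pos: [0.6075, 0.1539, 0.0564]
tcp_rot: [-0.002, 3.141, -0.0]
ft_force: [0.5, -0.0, 0.5]
opening: 1.002
```

```bash
python3 mv.py .608 .160 .004;  python3 look.py p12 .608 .160 .02 40 .026,.014 .026,0
```

```text
t 21.6 tcp [0.6075 0.1539 0.0564] open 1.002 F [ 0.5426 -0.0146  0.4671] x [-1.     -0.0011 -0.0008] y [-0.0011  1.     -0.0001] z [ 0.0008 -0.     -1.    ] q [-0.1285  0.6376 -0.2201  1.7338  0.1845  0.7896  1.1349]
to [0.608, 0.16, 0.004] tool mm [-0.4533  6.0822 52.3786]
```

View pics/p12.png

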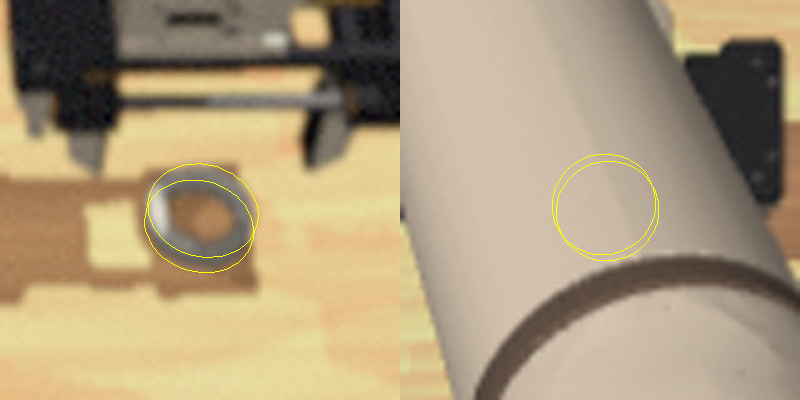

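move_arm:
  increments:
    - {"x":-0.5,"y":6,"z":0,"spin":0}
    - {"x":0,"y":0,"z":15,"spin":0}
    - {"x":0,"y":0,"z":15,"spin":0}
    - {"x":0,"y":0,"z":13,"spin":0}
    - {"x":0,"y":0,"z":9,"spin":0}
    - {"x":0,"y":0,"z":0,"spin":0}
    - {"x":0,"y":0,"z":0,"spin":0}

```text
clock: 22.4
tool_pos: [0.6072, 0.1603, 0.0027]
tcp_rot: [0.003, -3.14, 0.0]
ft_force: [-0.1, 0.0, 0.2]
opening: 1.002
```

```bash
python3 mv.py .608 .160 .004
```

```text
t 22.4 tcp [0.6072 0.1603 0.0027] open 1.002 F [-0.1167  0.0155  0.2294] x [-1.     -0.0017  0.0011] y [-0.0017  1.     -0.0002] z [-0.0011 -0.0002 -1.    ] q [-0.1516  0.7192 -0.2026  1.7398  0.2059  0.7046  1.1095]
to [0.608, 0.16, 0.004] tool mm [-0.8278 -0.2924 -1.3135]
```

move_arm:
  increments:
    - {"x":0,"y":0,"z":-1,"spin":0}
    - {"x":0,"y":0,"z":0,"spin":0}
    - {"x":0,"y":0,"z":0,"spin":0}
    - {"x":0,"y":0,"z":0,"spin":0}
    - {"x":0,"y":0,"z":0,"spin":0}
    - {"x":0,"y":0,"z":0,"spin":0}
    - {"x":0,"y":0,"z":0,"spin":0}
    - {"x":0,"y":0,"z":0,"spin":0}
    - {"x":0,"y":0,"z":0,"spin":0}
    - {"x":0,"y":0,"z":0,"spin":0}
    - {"x":0,"y":0,"z":-15,"spin":0}
    - {"x":0,"y":0,"z":-35,"spin":0}
    - {"x":0,"y":0,"z":-40,"spin":0}
    - {"x":0,"y":0,"z":-40,"spin":0}
    - {"x":0,"y":0,"z":-40,"spin":0}
    - {"x":0,"y":0,"z":-40,"spin":0}
    - {"x":0,"y":0,"z":-30,"spin":0}
    - {"x":0,"y":0,"z":0,"spin":0}
    - {"x":0,"y":0,"z":0,"spin":0}
  gripper: -1
  force: 20

```text
clock: 24.3
tool_pos: [0.6078, 0.1605, 0.246]
tcp_rot: [-0.003, 3.139, 0.001]
ft_force: [0.1, 0.3, -0.5]
opening: 0.556
```

```bash
python3 mv.py .4475 -.0255 .24;python3 look.py p13 .607 .160 .24 40 .026,.251 .026,.237
```

```text
t 24.3 tcp [0.6078 0.1605 0.246 ] open 0.556 F [ 0.1238  0.3413 -0.537 ] x [-1.     -0.0018 -0.0022] y [-0.0018  1.      0.0005] z [ 0.0022  0.0005 -1.    ] q [-0.1068  0.4231 -0.2605  1.594   0.1171  1.1376  1.1783]
to [0.4475, -0.0255, 0.24] tool mm [ 160.6273 -185.7558    5.5329]
```

View pics/p13.png

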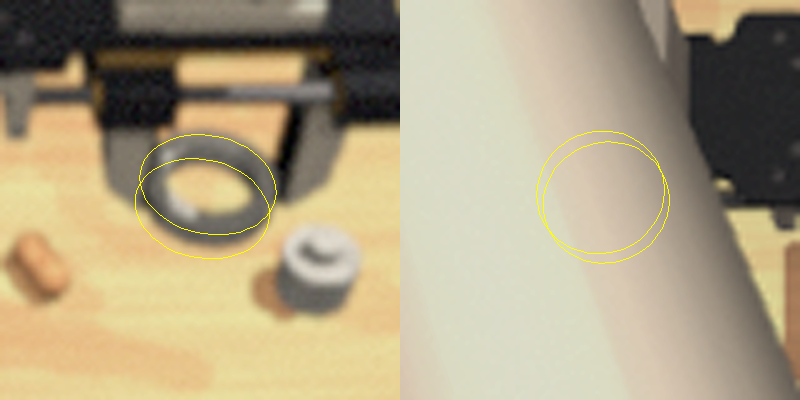

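move_arm:
  increments:
    - {"x":10,"y":-12,"z":0,"spin":0}
    - {"x":20,"y":-23,"z":0,"spin":0}
    - {"x":20,"y":-23,"z":0,"spin":0}
    - {"x":20,"y":-23,"z":0,"spin":0}
    - {"x":20,"y":-23,"z":0,"spin":0}
    - {"x":20,"y":-23,"z":0,"spin":0}
    - {"x":20,"y":-23,"z":0,"spin":0}
    - {"x":20,"y":-23,"z":0,"spin":0}
    - {"x":10,"y":-13,"z":0,"spin":0}
    - {"x":0,"y":0,"z":0,"spin":0}
    - {"x":0,"y":0,"z":0,"spin":0}
    - {"x":0,"y":0,"z":0,"spin":0}

```text
clock: 25.6
tool_pos: [0.4482, -0.0249, 0.244]
tcp_rot: [0.005, -3.141, -0.001]
ft_force: [-0.4, 0.7, -0.2]
opening: 0.556
```

```bash
python3 mv.py .4475 -.0255 .24;python3 - <<'E'
from ov import *
im=manip.capture("scene"); p=manip.state()['tool_pos']
c=(.4475,-.0255); k=(p[0],p[1]); z=p[2]-.0035
a=crop("scene",im,[*c,.22],[(c,.013,.199),(c,.02,.152),(k,.026,z),(k,.026,z+.014),(k,.017,z),(k,.017,z+.014)],half=30,S=10)
cv2.imwrite("pics/p14.png",a)
E
```

```text
t 25.6 tcp [ 0.4482 -0.0249  0.244 ] open 0.556 F [-0.4209  0.7135 -0.2242] x [-1.     -0.0031  0.0007] y [-0.0031  1.      0.0006] z [-0.0007  0.0006 -1.    ] q [ 0.1751  0.0949 -0.1898  2.0175  0.0201  1.0317  1.5497]
to [0.4475, -0.0255, 0.24] tool mm [ 0.6946 -0.6379  4.0498]
```

View pics/p14.png

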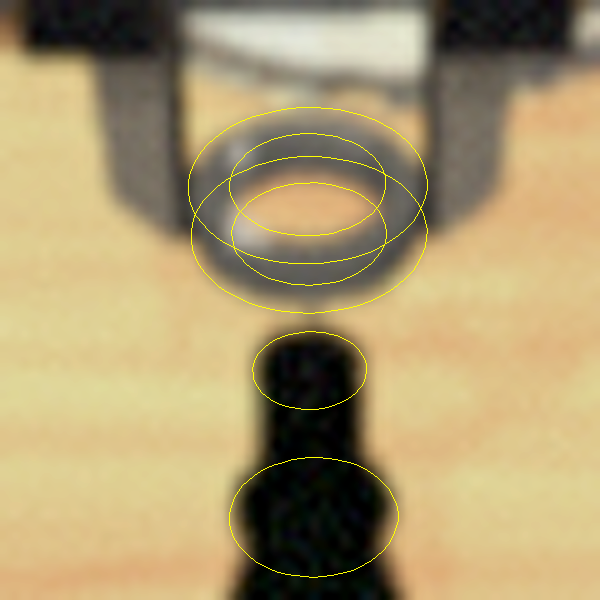

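move_arm:
  increments:
    - {"x":0.6,"y":-0.6,"z":10,"spin":0}
    - {"x":0,"y":0,"z":15,"spin":0}
    - {"x":0,"y":0,"z":10,"spin":0}
    - {"x":0,"y":0,"z":5,"spin":0}
    - {"x":0,"y":0,"z":5,"spin":0}
    - {"x":0,"y":0,"z":5,"spin":0}
    - {"x":0,"y":0,"z":5,"spin":0}
    - {"x":0,"y":0,"z":0,"spin":0}
    - {"x":0,"y":0,"z":0,"spin":0}

```text
clock: 26.55
tool_pos: [0.4474, -0.0265, 0.1896]
tcp_rot: [-0.003, 3.142, 0.0]
ft_force: [-0.2, 0.7, -0.1]
opening: 0.555
```

```bash
python3 mv.py .4475 -.0255 .1585;python3 - <<'E'
from ov import *
im=manip.capture("scene"); p=manip.state()['tool_pos']
c=(.4475,-.0255); k=(p[0],p[1]); z=p[2]-.0035
a=crop("scene",im,[*c,.18],[(c,.013,.199),(c,.02,.152),(k,.026,z),(k,.026,z+.014)],half=30,S=10)
cv2.imwrite("pics/p15.png",a)
E
```

```text
t 26.55 tcp [ 0.4474 -0.0265  0.1896] open 0.555 F [-0.1891  0.6687 -0.0539] x [-1.     -0.0018 -0.0001] y [-0.0018  1.      0.    ] z [ 0.0001  0.     -1.    ] q [ 0.1712  0.1626 -0.1879  2.0802  0.0385  0.9019  1.5344]
to [0.4475, -0.0255, 0.1585] tool mm [-0.1211  0.9828 31.0799]
```

View pics/p15.png

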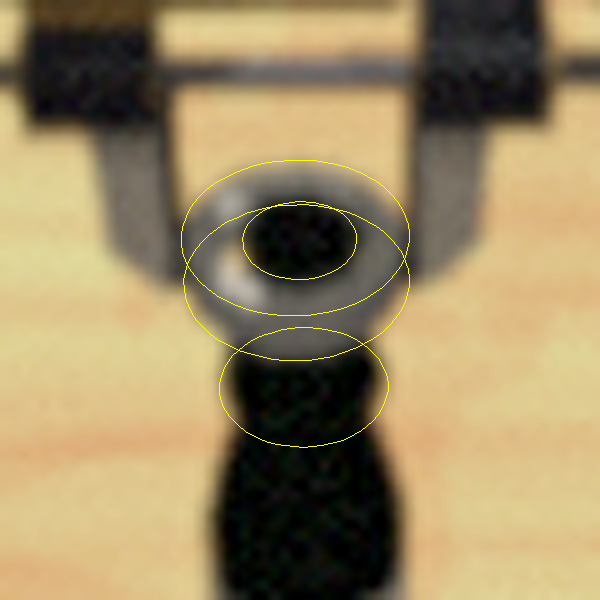

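move_arm:
  increments:
    - {"x":0,"y":1,"z":2,"spin":0}
    - {"x":0,"y":0,"z":8,"spin":0}
    - {"x":0,"y":0,"z":8,"spin":0}
    - {"x":0,"y":0,"z":6,"spin":0}
    - {"x":0,"y":0,"z":3,"spin":0}
    - {"x":0,"y":0,"z":2,"spin":0}
    - {"x":0,"y":0,"z":1,"spin":0}
    - {"x":0,"y":0,"z":0,"spin":0}
    - {"x":0,"y":0,"z":0,"spin":0}

```text
clock: 27.5
tool_pos: [0.4475, -0.0255, 0.1597]
tcp_rot: [-0.003, 3.141, 0.0]
ft_force: [-0.9, 0.7, -0.2]
opening: 0.558
```

```bash
python3 mv.py .4475 -.0255 .1585
```

```text
t 27.5 tcp [ 0.4475 -0.0255  0.1597] open 0.558 F [-0.9427  0.7329 -0.1687] x [-1.     -0.0018 -0.0004] y [-0.0018  1.      0.    ] z [ 0.0004  0.     -1.    ] q [ 0.1652  0.2071 -0.1868  2.1084  0.0518  0.8299  1.5199]
to [0.4475, -0.0255, 0.1585] tool mm [-0.0393 -0.0451  1.1637]
```

move_arm:
  increments:
    - {"x":0,"y":0,"z":1,"spin":0}
    - {"x":0,"y":0,"z":0.5,"spin":0}
    - {"x":0,"y":0,"z":0,"spin":0}
    - {"x":0,"y":0,"z":0,"spin":0}

```text
clock: 27.9
tool_pos: [0.4487, -0.0254, 0.1595]
tcp_rot: [-0.003, 3.139, -0.0]
ft_force: [-2.2, 0.7, 9.0]
opening: 0.556
```

```bash
python3 mv.py .4475 -.0255 .1585
```

```text
t 27.9 tcp [ 0.4487 -0.0254  0.1595] open 0.556 F [-2.2304  0.727   9.0226] x [-1.     -0.0017 -0.0029] y [-0.0017  1.     -0.0002] z [ 0.0029 -0.0002 -1.    ] q [ 0.1649  0.2079 -0.1868  2.1079  0.0524  0.8271  1.5192]
to [0.4475, -0.0255, 0.1585] tool mm [ 1.1611 -0.0664  0.9693]
```

Contact with the bead (9 N at the expected height). Relax slightly, release, rise and move over the cap.

move_arm:
  increments:
    - {"x":0,"y":0,"z":-0.8,"spin":0}
    - {"x":0,"y":0,"z":0,"spin":0}
    - {"x":0,"y":0,"z":0,"spin":0}

```text
clock: 28.2
tool_pos: [0.4483, -0.0254, 0.1594]
tcp_rot: [-0.003, 3.139, -0.0]
ft_force: [1.4, 0.9, 6.2]
opening: 0.556
```

move_arm:
  increments:
    - {"x":0,"y":0,"z":0,"spin":0}
    - {"x":0,"y":0,"z":0,"spin":0}
    - {"x":0,"y":0,"z":0,"spin":0}
    - {"x":0,"y":0,"z":0,"spin":0}
    - {"x":0,"y":0,"z":-10,"spin":0}
    - {"x":0,"y":0,"z":-20,"spin":0}
    - {"x":0,"y":0,"z":-25,"spin":0}
    - {"x":0,"y":0,"z":-25,"spin":0}
    - {"x":0,"y":0,"z":-15,"spin":0}
    - {"x":0,"y":20,"z":0,"spin":0}
    - {"x":-1,"y":35,"z":0,"spin":0}
    - {"x":-2,"y":35,"z":0,"spin":0}
    - {"x":-2,"y":35,"z":0,"spin":0}
    - {"x":-2,"y":35,"z":0,"spin":0}
    - {"x":-2,"y":35,"z":0,"spin":0}
    - {"x":-2,"y":35,"z":0,"spin":0}
    - {"x":0,"y":35,"z":0,"spin":0}
    - {"x":0,"y":30,"z":0,"spin":0}
    - {"x":0,"y":10,"z":0,"spin":0}
    - {"x":0,"y":0,"z":0,"spin":0}
  gripper: 0.5

```text
clock: 30.2
tool_pos: [0.4573, 0.281, 0.2541]
tcp_rot: [0.007, -3.141, -0.001]
ft_force: [0.2, -0.7, -0.3]
opening: 0.75
```

```bash
python3 mv.py .459 .279 .1; python3 look.py p16 .4475 -.0255 .1 40 .026,.155 .026,.169 .033,.022
python3 - <<'E'
from ov import *
o=[]
for n in("scene","top"):
    im=cv2.imread(f"pics/{n}_p16.png")[:,:,::-1];c=(.459,.279)
    o.append(crop(n,im,[*c,.02],[(c,.02,.03),(c,.02,0),(c,.009,.04)],half=40,S=5))
cv2.imwrite("pics/p17.png",np.hstack(o))
E
```

```text
t 30.2 tcp [0.4573 0.281  0.2541] open 0.75 F [ 0.2461 -0.7079 -0.3246] x [-1.     -0.0047  0.0002] y [-0.0047  1.      0.0005] z [-0.0002  0.0005 -1.    ] q [-0.2424  0.2659 -0.4246  1.8057  0.1214  1.0955  0.866 ]
to [0.459, 0.279, 0.1] tool mm [ -1.7469  -2.0854 154.1214]
```

View pics/p16.png

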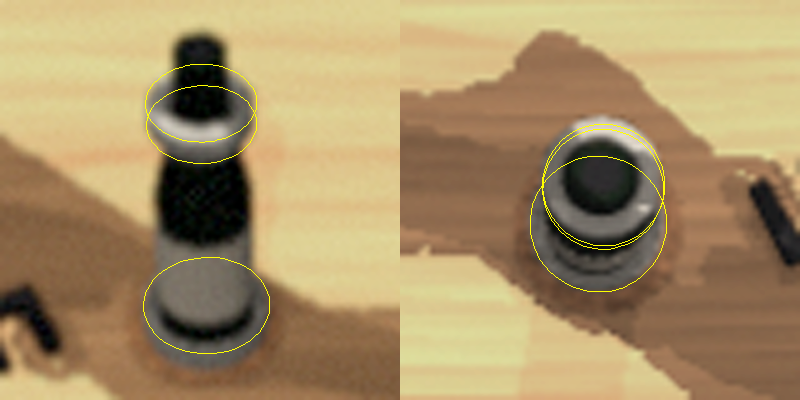

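View pics/p17.png

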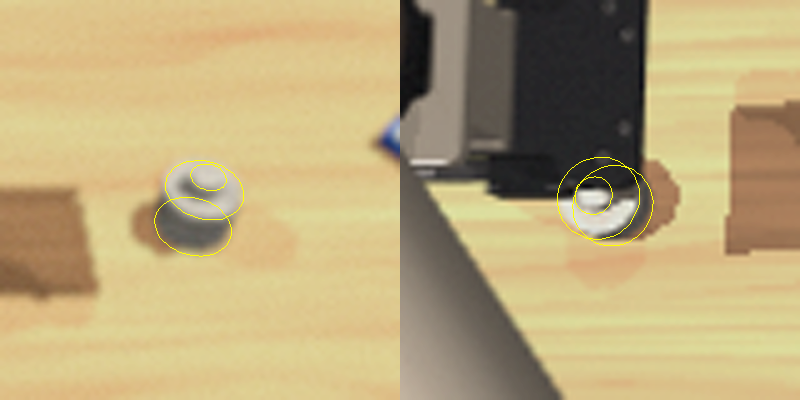

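move_arm:
  increments:
    - {"x":-1.5,"y":-2.5,"z":20,"spin":0}
    - {"x":0,"y":0,"z":35,"spin":0}
    - {"x":0,"y":0,"z":35,"spin":0}
    - {"x":0,"y":0,"z":35,"spin":0}
    - {"x":0,"y":0,"z":35,"spin":0}
    - {"x":0,"y":0,"z":20,"spin":0}
    - {"x":0,"y":0,"z":10,"spin":0}
    - {"x":0,"y":0,"z":0,"spin":0}
    - {"x":0,"y":0,"z":0,"spin":0}
  gripper: 1

```text
clock: 31.2
tool_pos: [0.4602, 0.2767, 0.0648]
tcp_rot: [-0.001, 3.14, 0.001]
ft_force: [0.5, 0.3, 0.4]
opening: 1.002
```

```bash
python3 mv.py .459 .278 .008;  python3 look.py p18 .459 .278 .02 40 .02,.03 .02,0
```

```text
t 31.2 tcp [0.4602 0.2767 0.0648] open 1.002 F [0.4539 0.3073 0.3926] x [-1.     -0.0006 -0.0013] y [-0.0006  1.      0.0003] z [ 0.0013  0.0003 -1.    ] q [-0.3055  0.5162 -0.355   1.9563  0.2662  0.7127  0.7509]
to [0.459, 0.278, 0.008] tool mm [ 1.2999  1.2893 56.7924]
```

View pics/p18.png

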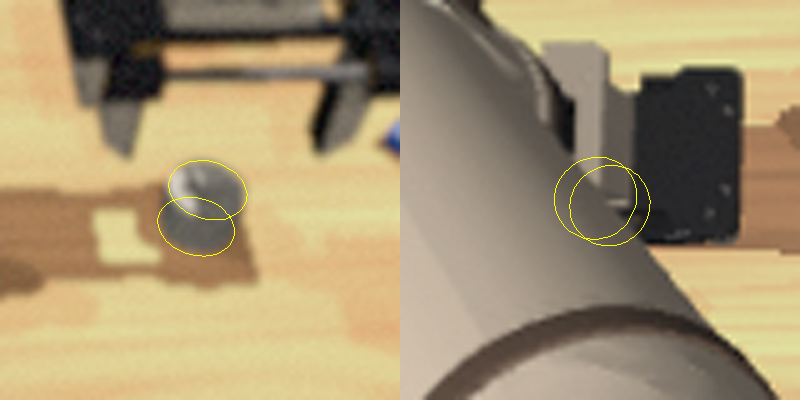

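move_arm:
  increments:
    - {"x":1.2,"y":1.2,"z":0,"spin":0}
    - {"x":0,"y":0,"z":15,"spin":0}
    - {"x":0,"y":0,"z":15,"spin":0}
    - {"x":0,"y":0,"z":15,"spin":0}
    - {"x":0,"y":0,"z":11,"spin":0}
    - {"x":0,"y":0,"z":0,"spin":0}
    - {"x":0,"y":0,"z":0,"spin":0}

```text
clock: 32.0
tool_pos: [0.4576, 0.2782, 0.0071]
tcp_rot: [0.003, -3.14, 0.001]
ft_force: [-0.7, -0.4, 0.3]
opening: 0.999
```

move_arm:
  increments:
    - {"x":0,"y":0,"z":0,"spin":0}
    - {"x":0,"y":0,"z":0,"spin":0}
    - {"x":0,"y":0,"z":0,"spin":0}
    - {"x":0,"y":0,"z":0,"spin":0}
    - {"x":0,"y":0,"z":0,"spin":0}
    - {"x":0,"y":0,"z":0,"spin":0}
    - {"x":0,"y":0,"z":0,"spin":0}
    - {"x":0,"y":0,"z":0,"spin":0}
    - {"x":0,"y":0,"z":0,"spin":0}
    - {"x":0,"y":0,"z":0,"spin":0}
    - {"x":0,"y":0,"z":0,"spin":0}
  gripper: -1
  force: 20

```text
clock: 33.1
tool_pos: [0.4581, 0.2782, 0.0079]
tcp_rot: [0.003, -3.142, 0.0]
ft_force: [-0.2, 0.0, 0.7]
opening: 0.435
```

```bash
python3 mv.py .459 .278 .008;  python3 look.py p19 .459 .278 .02 40 .02,.03 .02,0
```

```text
t 33.1 tcp [0.4581 0.2782 0.0079] open 0.435 F [-0.2269  0.0438  0.7143] x [-1.     -0.0018  0.    ] y [-0.0018  1.     -0.    ] z [-0. -0. -1.] q [-0.3437  0.6107 -0.3141  1.9728  0.3167  0.6051  0.7054]
to [0.459, 0.278, 0.008] tool mm [-0.9335 -0.2345 -0.1481]
```

View pics/p19.png

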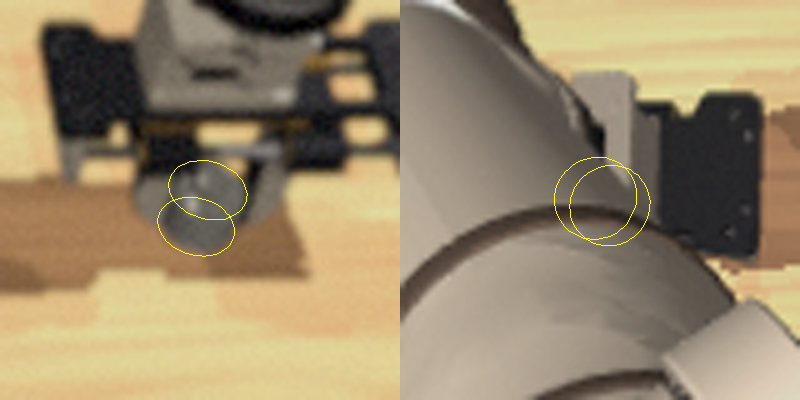

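move_arm:
  increments:
    - {"x":0,"y":0,"z":-10,"spin":0}
    - {"x":0,"y":0,"z":-25,"spin":0}
    - {"x":0,"y":0,"z":-40,"spin":0}
    - {"x":0,"y":0,"z":-40,"spin":0}
    - {"x":0,"y":0,"z":-40,"spin":0}
    - {"x":0,"y":0,"z":-40,"spin":0}
    - {"x":0,"y":0,"z":-30,"spin":0}
    - {"x":0,"y":0,"z":-15,"spin":0}
    - {"x":0,"y":0,"z":0,"spin":0}
    - {"x":0,"y":0,"z":0,"spin":0}

```text
clock: 34.2
tool_pos: [0.4577, 0.278, 0.2477]
tcp_rot: [-0.003, 3.142, -0.0]
ft_force: [-1.0, -0.4, -1.0]
opening: 0.434
```

```bash
python3 mv.py .4475 -.0255 .245;  python3 look.py p20 .458 .278 .25 40 .02,.237 .02,.267
```

```text
t 34.2 tcp [0.4577 0.278  0.2477] open 0.434 F [-0.978  -0.3653 -0.9887] x [-1.     -0.0017 -0.    ] y [-0.0017  1.     -0.0002] z [ 0.     -0.0002 -1.    ] q [-0.232   0.2712 -0.4318  1.8156  0.1275  1.0822  0.8626]
to [0.4475, -0.0255, 0.245] tool mm [  10.7433 -303.4317    2.7308]
```

View pics/p20.png

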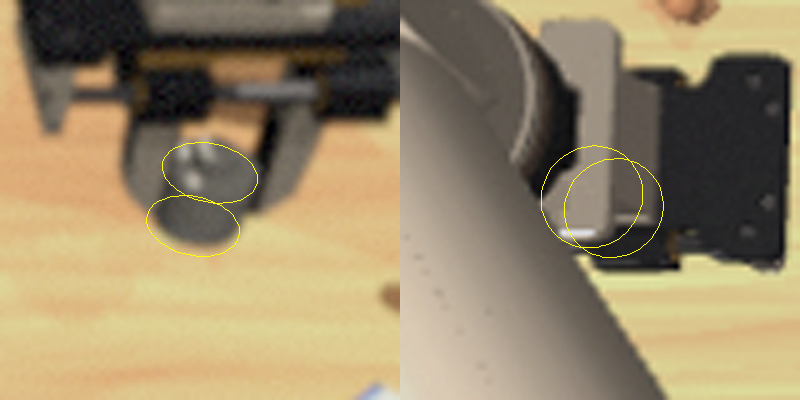

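move_arm:
  increments:
    - {"x":0,"y":-12,"z":0,"spin":0}
    - {"x":1,"y":-25,"z":0,"spin":0}
    - {"x":1,"y":-30,"z":0,"spin":0}
    - {"x":1,"y":-30,"z":0,"spin":0}
    - {"x":1,"y":-30,"z":0,"spin":0}
    - {"x":1,"y":-30,"z":0,"spin":0}
    - {"x":1,"y":-30,"z":0,"spin":0}
    - {"x":1,"y":-30,"z":0,"spin":0}
    - {"x":1,"y":-30,"z":0,"spin":0}
    - {"x":1,"y":-25,"z":0,"spin":0}
    - {"x":1,"y":-20,"z":0,"spin":0}
    - {"x":1,"y":-11.4,"z":0,"spin":0}
    - {"x":0,"y":0,"z":0,"spin":0}
    - {"x":0,"y":0,"z":0,"spin":0}
    - {"x":0,"y":0,"z":0,"spin":0}

```text
clock: 35.8
tool_pos: [0.4476, -0.0239, 0.2477]
tcp_rot: [0.006, -3.141, -0.001]
ft_force: [0.5, 0.4, -1.0]
opening: 0.433
```

```bash
python3 mv.py .4475 -.0255 .245;python3 - <<'E'
from ov import *
im=manip.capture("scene"); p=manip.state()['tool_pos']
c=(.4475,-.0255); k=(p[0],p[1]); z=p[2]-.008
a=crop("scene",im,[*c,.22],[(c,.013,.199),(k,.02,z),(k,.02,z+.03)],half=30,S=10)
cv2.imwrite("pics/p21.png",a)
E
```

```text
t 35.8 tcp [ 0.4476 -0.0239  0.2477] open 0.433 F [ 0.5145  0.4466 -0.9803] x [-1.     -0.0036  0.0002] y [-0.0036  1.      0.0005] z [-0.0002  0.0005 -1.    ] q [ 0.1996  0.0904 -0.2174  2.014   0.022   1.0397  1.5463]
to [0.4475, -0.0255, 0.245] tool mm [ 0.0854 -1.5897  2.6766]
```

View pics/p21.png

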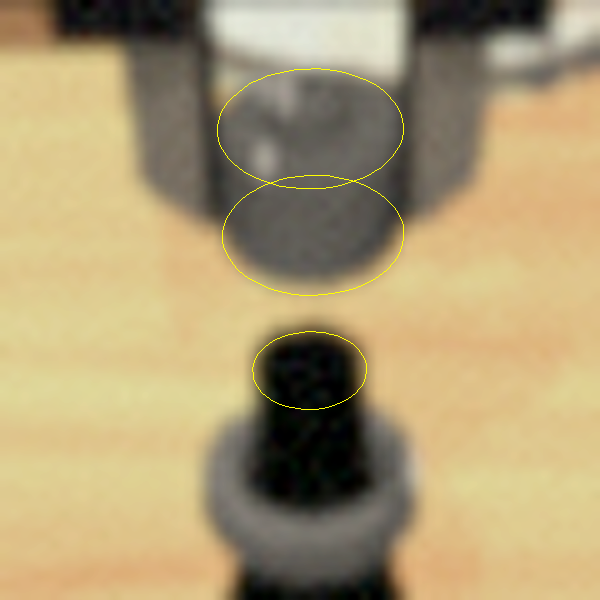

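move_arm:
  increments:
    - {"x":-0.5,"y":-1.6,"z":8,"spin":0}
    - {"x":0,"y":0,"z":12,"spin":0}
    - {"x":0,"y":0,"z":10,"spin":0}
    - {"x":0,"y":0,"z":4,"spin":0}
    - {"x":0,"y":0,"z":0,"spin":0}
    - {"x":0,"y":0,"z":3,"spin":0}
    - {"x":0,"y":0,"z":3,"spin":0}
    - {"x":0,"y":0,"z":3,"spin":0}
    - {"x":0,"y":0,"z":3,"spin":0}
    - {"x":0,"y":0,"z":0,"spin":0}
    - {"x":0,"y":0,"z":0,"spin":0}

```text
clock: 36.95
tool_pos: [0.4481, -0.0268, 0.2018]
tcp_rot: [0.003, -3.142, -0.0]
ft_force: [0.0, -0.5, 0.3]
opening: 0.437
```

```bash
python3 mv.py .4475 -.0255 .185;python3 - <<'E'
from ov import *
im=manip.capture("scene"); p=manip.state()['tool_pos']
c=(.4475,-.0255); k=(p[0],p[1]); z=p[2]-.008
a=crop("scene",im,[*c,.19],[(c,.026,.155),(k,.02,z),(k,.02,z+.03)],half=30,S=10)
cv2.imwrite("pics/p22.png",a)
E
```

```text
t 36.95 tcp [ 0.4481 -0.0268  0.2018] open 0.437 F [ 0.0403 -0.5431  0.2649] x [-1.     -0.0017  0.    ] y [-0.0017  1.      0.    ] z [-0.  0. -1.] q [ 0.1974  0.1484 -0.2144  2.0652  0.0392  0.9317  1.5343]
to [0.4475, -0.0255, 0.185] tool mm [ 0.6034  1.2982 16.7848]
```

View pics/p22.png

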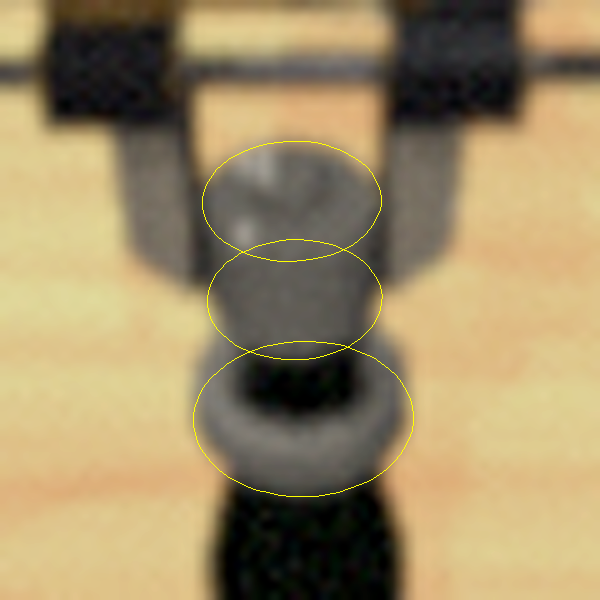

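move_arm:
  increments:
    - {"x":0.3,"y":1.2,"z":1,"spin":0}
    - {"x":0,"y":0,"z":3,"spin":0}
    - {"x":0,"y":0,"z":4,"spin":0}
    - {"x":0,"y":0,"z":4,"spin":0}
    - {"x":0,"y":0,"z":2,"spin":0}
    - {"x":0,"y":0,"z":1,"spin":0}
    - {"x":0,"y":0,"z":0,"spin":0}
    - {"x":0,"y":0,"z":0,"spin":0}

```text
clock: 37.8
tool_pos: [0.4479, -0.0256, 0.1868]
tcp_rot: [-0.003, 3.142, 0.0]
ft_force: [0.1, -0.9, -0.5]
opening: 0.43
```

```bash
python3 mv.py .4475 -.0255 .185
```

```text
t 37.8 tcp [ 0.4479 -0.0256  0.1868] open 0.43 F [ 0.1428 -0.8729 -0.5007] x [-1.     -0.0017 -0.    ] y [-0.0017  1.      0.0001] z [ 0.      0.0001 -1.    ] q [ 0.1935  0.1687 -0.2149  2.0811  0.0458  0.8961  1.5255]
to [0.4475, -0.0255, 0.185] tool mm [0.3657 0.0759 1.8419]
```

move_arm:
  increments:
    - {"x":0,"y":0,"z":1,"spin":0}
    - {"x":0,"y":0,"z":0.8,"spin":0}
    - {"x":0,"y":0,"z":0.4,"spin":0}
    - {"x":0,"y":0,"z":0,"spin":0}
    - {"x":0,"y":0,"z":0,"spin":0}

```text
clock: 38.3
tool_pos: [0.4479, -0.0256, 0.1848]
tcp_rot: [-0.003, 3.141, -0.0]
ft_force: [-0.6, -0.5, 1.5]
opening: 0.433
```

```bash
python3 mv.py .4475 -.0255 .185
```

```text
t 38.3 tcp [ 0.4479 -0.0256  0.1848] open 0.433 F [-0.6342 -0.5063  1.514 ] x [-1.     -0.0017 -0.0003] y [-0.0017  1.     -0.    ] z [ 0.0003 -0.     -1.    ] q [ 0.1932  0.1715 -0.2148  2.0832  0.0468  0.8909  1.5245]
to [0.4475, -0.0255, 0.185] tool mm [ 0.4444  0.0877 -0.1722]
```

Contact just where expected (TCP 0.185). I release and withdraw.

move_arm:
  increments:
    - {"x":0,"y":0,"z":0,"spin":0}
    - {"x":0,"y":0,"z":0,"spin":0}
    - {"x":0,"y":0,"z":0,"spin":0}
    - {"x":0,"y":0,"z":0,"spin":0}
    - {"x":0,"y":0,"z":0,"spin":0}
    - {"x":0,"y":0,"z":-8,"spin":0}
    - {"x":0,"y":0,"z":-20,"spin":0}
    - {"x":0,"y":0,"z":-25,"spin":0}
    - {"x":0,"y":0,"z":-25,"spin":0}
    - {"x":0,"y":0,"z":-15,"spin":0}
    - {"x":0,"y":25,"z":0,"spin":0}
    - {"x":0,"y":35,"z":0,"spin":0}
    - {"x":0,"y":35,"z":0,"spin":0}
    - {"x":0,"y":35,"z":0,"spin":0}
    - {"x":0,"y":35,"z":0,"spin":0}
    - {"x":0,"y":35,"z":0,"spin":0}
    - {"x":0,"y":20,"z":0,"spin":0}
    - {"x":0,"y":0,"z":0,"spin":0}
    - {"x":0,"y":0,"z":0,"spin":0}
  gripper: 0.5

```text
clock: 40.2
tool_pos: [0.4473, 0.1941, 0.2778]
tcp_rot: [0.004, -3.142, 0.001]
ft_force: [-0.3, 0.1, 0.5]
opening: 0.746
```

```bash
python3 mv.py; python3 look.py p23 .4475 -.0255 .12 40 .02,.177 .02,.207 .026,.155
python3 - <<'E'
from h import *
for c in ("scene","top"):
  for n in ("glass_mid","cap_mid","collar_mid","coaster_mid"):
    for d in manip.tip_of(c,n)[:2]: print(n,c,d['p'],toworld(c,d['location']).round(4))
E
```

```text
t 40.2 tcp [0.4473 0.1941 0.2778] open 0.746 F [-0.329   0.1469  0.4565] x [-1.     -0.0026  0.0001] y [-0.0026  1.     -0.0005] z [-0.0001 -0.0005 -1.    ] q [-0.0812  0.1477 -0.4218  1.8861  0.0674  1.1218  1.0452]
glass_mid scene 0.88 [ 6.92e-01 -1.00e-04  4.94e-02]
cap_mid scene 0.66 [ 0.4482 -0.0217  0.1967]
collar_mid scene 0.65 [ 0.4468 -0.0248  0.1643]
coaster_mid scene 0.43 [ 0.4504 -0.0267  0.0115]
glass_mid top 0.69 [ 0.6951 -0.0022  0.0452]
cap_mid top 0.8 [ 0.4497 -0.0228  0.2005]
collar_mid top 0.44 [ 0.4499 -0.0256  0.1643]
coaster_mid top 0.43 [ 0.4454 -0.0259  0.0132]
```

View pics/p23.png

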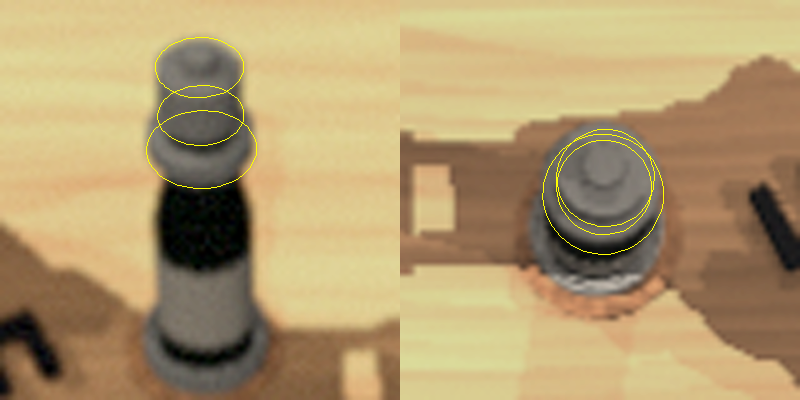

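View pics/scene_p23.png

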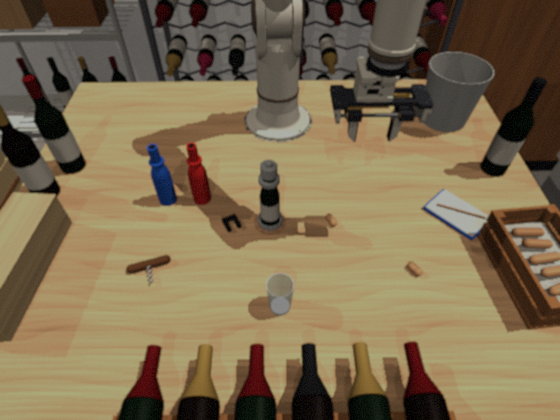

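The stack stands upright at (268,200) in scene: coaster, bottle, collar on the bead, and cap seated (its centre measures z≈0.197–0.2005, expected 0.197). The glass has not moved. I hand the job in.

```bash
python3 -c "
from rig import manip
print(manip.job_done())"
```

```text
the job is handed in; nothing more can be done
None
```

I built the stack in the order asked and handed it in at about 40 s of the 128 s allowed. The coaster went on the cork pad, the dark bottle upright in it, the drip collar on the bead, and the bell cap over the mouth.

**Last checks:**
- **Contact:** each placing met contact within 1 mm of the height expected. The force readings there were at most 9 N.
- **Coaster:** measured within about 4 mm of the pad's centre, and the two cameras differed by about 5 mm in x on it. The pixel overlays put it within 1–2 mm.
- **Collar and cap:** the collar's centre was measured at z = 0.164 (expected 0.162). The cap's was at z = 0.197 and 0.2005 from the two cameras (expected 0.197). Both are within the measuring error.
- **Leave-alones:** the glass reads the same as at the start, to 2 mm. The blue and red bottles stand where they did. The arm had withdrawn and was touching nothing.

No check failed. Parts held high showed 1–2 px above where the scene camera's calibration put them. The bottle standing in its first place showed the same offset, so I took it as camera bias.

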